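# Roll the edging wheel into its parking dock

## Task

Roll the small grinding wheel on its rim along the grey board and over the brass lip into the green parking dock, keeping it upright, never lifting it clear of the board and never bearing down hard on it. Then press it home against the sprung orange pad with a firm but gentle push of about 8 N, held for half a second, ease off slowly and leave it standing by itself between lip and pad. Leave the bottle, jar and tray alone.

Things in the scene. Friction and masses are not known exactly. Their poses are not given: they have to be found in the camera images.
- wheel: terracotta grinding wheel standing on its rim, 80 mm in diameter, 22 mm thick, 0.22 to 0.45 kg; origin at its centre, 44 mm above the bench. Its y axis is the axle: a 13 mm thick steel spindle, 50 mm long, sticks out 14 mm from both faces. Pushed on both spindle ends it rolls straight on, then soon stops; to aim it, pinch its faces and turn it on the spot. Topples at about 15 degrees
- mark (a point): white paint mark on both faces of the wheel, 36 mm from its centre; straight above the centre at the start. It shows how far the wheel has turned: rolling half a turn (126 mm) brings it to the bottom
- dock: parking dock, fixed: grey runway board 4 mm thick, 100 mm wide, x -300 to +115 mm. Origin on the board's top under the parked wheel's centre; x axis = direction of rolling in. Two kerbs 8 mm high, 28 mm apart (x -60 to +25), flared to about 37 at the mouth (x -90). Half-round brass lip, 4 mm high, across the gap at x -20.5. The wheel starts at x -250 to -190, roughly in line
- seat (a point): place of the parked wheel's centre, 40 mm above the dock's origin; axes as the dock's. The wheel may stand 2 mm before to 7 mm beyond it, between lip and pad
- pad (a joint): sprung orange pad at hub height, 18 mm wide, 34 mm high, on a 62 mm high green block: how far it is pushed in along the dock's x axis, m. The block is clamped at a different setting each time: the pad's face is 41 to 47 mm beyond the seat point, to be found by feel. Spring 5 N per mm, 6 mm stroke; over 15 N is too hard. Let go suddenly it may kick the wheel back
- spray: black plastic bottle with white cap, 44 mm in diameter, 110 mm high, loose, to be left alone; origin under its middle
- jar: glass jar with steel cap, 56 mm in diameter, 60 mm high, loose, to be left alone; origin under its middle
- tray: white open tray 130 x 100 x 30 mm, loose, to be left alone; origin under its middle
There are look-alikes about, which are no part of the job. Of the things that look like the part that bears pad, take the one that is farthest to the robot's right at the start. Several things have the shape of the wheel; the one meant has the colours described above.

How it is judged (in metres and radians):
On the way, in this order (a step that is already met when the one before it is completed fails the run):
1. the wheel has rolled half a turn: its mark is at the bottom (height (world z) of mark below 0.016 m and x of wheel in the frame of seat below -0.03 m), for 0.1 s.
2. the wheel has rolled over the lip and stands in the seat (x of wheel in the frame of seat above -0.006 m and height (world z) of wheel below 0.047 m), for 0.1 s.
3. the wheel presses the pad in by 0.8 mm or more (4 N) (value of joint pad above 0.0008 m and x of wheel in the frame of seat above 0.0015 m), for 0.3 s.
At the end, for the whole second after the job is handed in: the wheel stands let go and at rest between lip and pad: axle within 0.12 rad of level and 0.26 rad of the dock's y axis, centre 6 mm before to 9 mm beyond the seat point and within 6 mm of it across, less than 47 mm above the bench, the pad within 1 mm of its rest position (all of step 2 and x of wheel in the frame of seat below 0.009 m and y of wheel in the frame of seat between -0.006 and 0.006 m and angle between the y axis of wheel and the y axis of seat, either way round below 0.26 rad and angle between wheel's own y axis and vertical between 1.45 and 1.69 rad and value of joint pad below 0.001 m and linear speed of wheel below 0.02 m/s); the robot touches nothing.
It fails at once if the wheel tips over (axle more than 0.35 rad from level) (angle between wheel's own y axis and vertical below 1.22 rad or angle between wheel's own y axis and vertical above 1.92 rad).
It fails at once if the wheel is lifted: its centre more than 56 mm above the bench (height (world z) of wheel above 0.056 m).
It fails at once if the wheel is forced against board, kerbs or lip with more than 25 N (contact force between wheel and dock above 25 N).
It fails at once if the pad is pushed in more than 3 mm (15 N) (value of joint pad above 0.003 m).
It fails at once if bottle, jar or tray is moved more than 15 mm (distance of any of spray, jar, tray from where it was at the start of the episode above 0.015 m).
It also fails if it takes over 72 s, if anything falls off the work surface, if the arm or the gripper's body presses on something with over 40 N, if the wrist force passes 120 N, or if a joint passes its speed limit or range.

## Robot

A 6-joint arm with a two-finger parallel gripper is mounted at the origin on the work surface. World frame = base frame: x ahead of the robot, y to its left, z up, the work surface at z = 0. Lengths are in m, angles in degrees, forces in N, time in s.
With the tool pointing down it reaches from about 0.375 to 0.9 m from the base axis. Payload 3.1 kg.
Tool frame: the origin (TCP) lies between the finger pads; the fingertips stand 11 mm ahead of it and the grasp point (between the pads) lies 8 mm behind it; x points along the fingers, y is the direction in which the jaws open and shut, and the axes are right-handed (so a half turn about x gives the same grasp; the last joint's range is limited). The gripper opens to 87 mm and grips with 3 to 60 N. Pads are 19 mm wide; open, the fingers measure 117 mm over their backs; the gripper's body (75 mm by 190 mm) begins 51 mm behind the grasp point.
Start: joints at [-86.03, 30.224, 82.088, -0, 67.689, -10.227], TCP at [0.153, -0.606, 0.203] pointing down, gripper open.
Joint ranges: [-176.69, 176.69], [-43.24, 126.21], [12.49, 139.97], [-82, 262], [0, 151.66], [-163.58, 163.58]. Speed limits (degrees/s): [159.86, 159.86, 180, 180, 180, 180].

## Interface

Orientations are given as a 3x3 rotation matrix whose columns are the frame's x, y, z axes.
In Python, from rig import bot gives the robot as it stands.
- The arm moves only by the shell command python3 -m inch 'ROWS' [OPENING]. ROWS is a JSON object of lists of equal length, an entry for each row: "dp": the shift along the tool's x, y, z in mm, a list of three; "yaw": the turn about the tool's x in degrees. In form: {"dp": [[tx, ty, tz], ...], "yaw": [yaw, ...]}. A call has 1 to 20 rows; each row shifts and turns the commanded pose from where the row before left it, along the tool's axes as they then stand; what a row does not reach is not made up. A row lasts 1/12 s, in which the tool goes at most 41.7 mm and 7.16 degrees, less where a joint would pass 70% of its speed; a pose out of reach is approached as far as the arm can. A call is refused whole if a number of a shift passes 41.7 or a number of a turn 7.16, either way. A call with a gripper value outside its range is refused whole. OPENING is the finger opening in mm, from 0 to 87, set as the call begins (- or left out, the last holds). The fingers move at their own pace and stop on an object; the grip force is fixed at half the most. Time passes only in rows, so rows that do not move let the fingers close. It gives the time, the measured TCP pose, the force and the opening at its end, in the units of the state.
- bot.read_state(): the state, without advancing time (a new reading comes with each control period).
- bot.capture(name): name is "scene" or "side" or "wrist"; returns a dict with "color" (420x560x3 uint8, red, green, blue), "intrinsics" (3x3 intrinsics, pixels), "pose" (4x4, takes a point from camera to world coordinates). Camera axes: x right, y down, z forward; pixel columns grow to the right and rows downward; lengths in m; the calibration is good to about 2 mm. A picture is of the moment at which its call begins. There is no depth.
- bot.hand_in(): hands the job in, once; it reports no verdict.
The state is a dict: "time_s": time; "joint_positions": joint angles; "qvel": joint speeds; "tau": joint torques, N m; "position": TCP position; "tcp_rot": TCP orientation; "force": force on the tool from outside, world axes, zero at the start; "moment": the same for the moment, N m; "opening": opening from 0.0 (shut) to 1.0 (fully open).
Only numpy, scipy, OpenCV 4.12 (cv2) and the standard library are available. Lean on these libraries where they do the work, as an engineer would, in place of code of your own. Each camera call takes 0.05 s, during which the arm holds its last target.

## Working session

There is one attempt and no reset: what is moved stays moved. The work goes in short steps, Python scripts to look and compute and a shell command to move; the robot and the scene stay as the last step left them, time stands still between calls to the robot, and variables do not carry over. Pictures are saved under pics/ and viewed, and the job is handed in when it is done.

```bash
ls; mkdir -p pics; python3 - <<'E'
from rig import bot
import cv2
s=bot.read_state();print({k:(v if not hasattr(v,'tolist') else v) for k,v in s.items()})
for n in("scene","side","wrist"):
    c=bot.capture(n);cv2.imwrite(f"pics/{n}0.png",c["color"][:,:,::-1]);print(n,c["intrinsics"],c["pose"])
E
```

```text
pics
{'time_s': 0.0, 'joint_positions': array([-8.60307250e+01,  3.02767888e+01,  8.21555261e+01,  6.25471532e-04,
        6.76892626e+01, -1.02273860e+01]), 'qvel': array([-0.01861269, -0.0401987 ,  0.038081  ,  0.00913445,  0.03483153,
        0.07545605]), 'tau': array([-9.69896359e-05, -4.40046251e+01, -1.76591706e+01,  6.32063462e-02,
        5.84405672e-02, -1.72386826e-04]), 'position': array([ 0.15325894, -0.60513031,  0.2019998 ]), 'tcp_rot': array([[-1.36807979e-04,  2.45246719e-01, -9.69460689e-01],
       [ 2.11753707e-03, -9.69458454e-01, -2.45246453e-01],
       [-9.99997749e-01, -2.08642062e-03, -3.86689367e-04]]), 'force': array([ 0.21025999, -0.51179623, -0.42022855]), 'moment': array([-0.01971225, -0.01697414,  0.01849579]), 'opening': 0.9998418846114263}
scene [[444.83935151   0.         274.88046824]
 [  0.         444.83935151 210.60311279]
 [  0.           0.           1.        ]] [[ 8.88103553e-01  2.92650539e-01 -3.54440039e-01  9.33024781e-01]
 [ 4.59643393e-01 -5.65738160e-01  6.84593519e-01 -5.21042589e-01]
 [-1.73593249e-04 -7.70905959e-01 -6.36948956e-01  7.03518805e-01]
 [ 0.00000000e+00  0.00000000e+00  0.00000000e+00  1.00000000e+00]]
side [[391.16513293   0.         270.34281772]
 [  0.         391.16513293 204.29398835]
 [  0.           0.           1.        ]] [[-7.75638655e-01 -3.87329008e-01  4.98358222e-01  1.03660327e-01]
 [-6.31177048e-01  4.76554192e-01 -6.11973558e-01  7.28345035e-01]
 [-4.59588615e-04 -7.89222618e-01 -6.14107033e-01  6.83709787e-01]
 [ 0.00000000e+00  0.00000000e+00  0.00000000e+00  1.00000000e+00]]
wrist [[330.75784492   0.         281.64751036]
 [  0.         330.75784492 211.92952569]
 [  0.           0.           1.        ]] [[ 0.24474983 -0.93378338 -0.26104811  0.22395156]
 [-0.96958432 -0.23625052 -0.06396823 -0.58557817]
 [-0.00194028  0.26876437 -0.963204    0.38376333]
 [ 0.          0.          0.          1.        ]]
```

View pics/scene0.png

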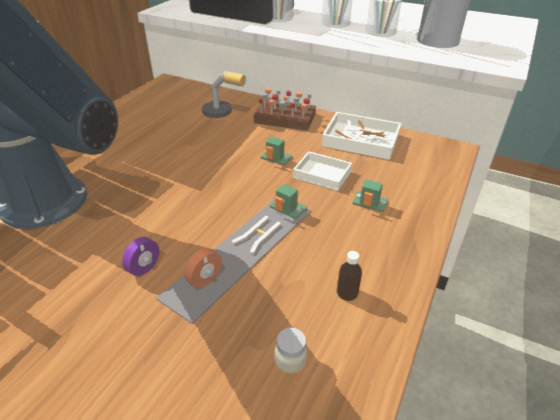

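View pics/side0.png

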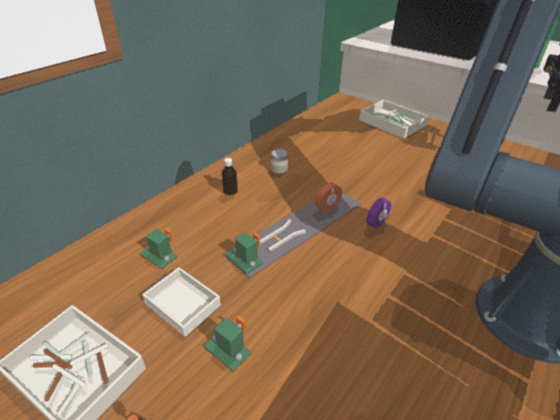

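View pics/wrist0.png

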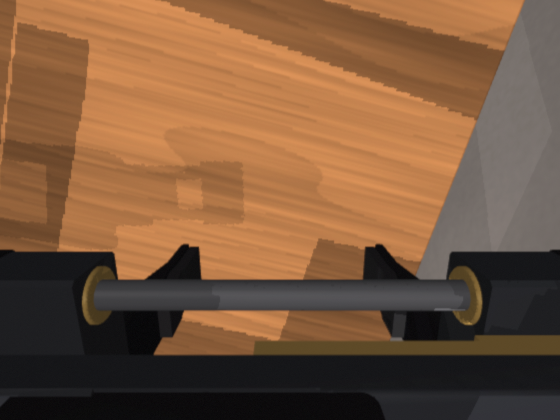

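```bash
cat >h.py <<'E'
import numpy as np,cv2
from rig import bot
def ray(c,u,v):
    d=np.linalg.inv(c["intrinsics"])@np.array([u,v,1.]);P=c["pose"];d=P[:3,:3]@d
    return P[:3,3],d/np.linalg.norm(d)
def plane(c,u,v,z):
    o,d=ray(c,u,v);return o+d*(z-o[2])/d[2]
def tri(c1,p1,c2,p2):
    o,d=ray(c1,*p1);q,e=ray(c2,*p2)
    s,t=np.linalg.lstsq(np.c_[d,-e],q-o,rcond=None)[0]
    a,b=o+s*d,q+t*e;return (a+b)/2,np.linalg.norm(a-b)
def proj(c,p):
    P=np.linalg.inv(c["pose"]);q=c["intrinsics"]@(P[:3,:3]@p+P[:3,3]);return q[:2]/q[2]
def crop(c,x0,y0,x1,y1,k,name):
    cv2.imwrite(f"pics/{name}.png",cv2.resize(c["color"][y0:y1,x0:x1,::-1],None,fx=k,fy=k,interpolation=cv2.INTER_CUBIC))
E
python3 - <<'E'
from h import *
import pickle
cs={n:bot.capture(n) for n in("scene","side")}
pickle.dump(cs,open("c0.pkl","wb"))
crop(cs["scene"],150,170,320,320,4,"cs0");crop(cs["side"],220,170,380,280,5,"cd0")
for p in[(275,162),(290,210),(371,206)]:print(plane(cs["scene"],*p,0))
E
```

```text
[0.44148765 0.42916309 0.        ]
[0.57385696 0.25446835 0.        ]
[0.74784255 0.36227545 0.        ]
```

View pics/cs0.png

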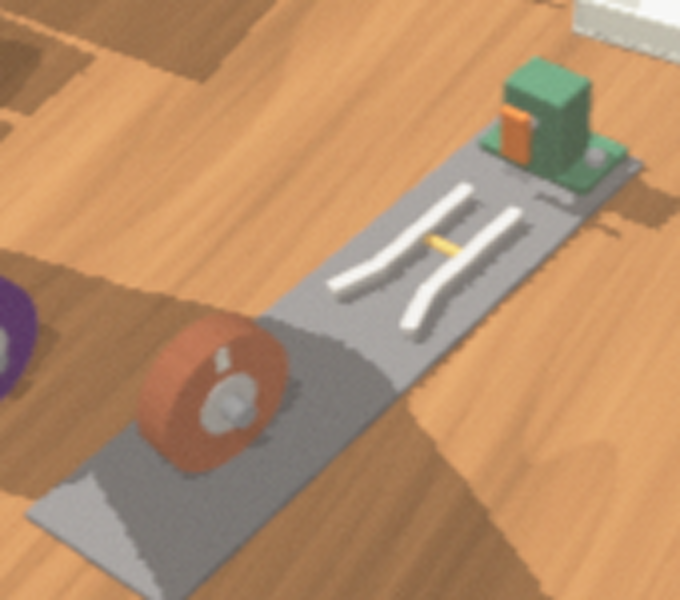

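View pics/cd0.png

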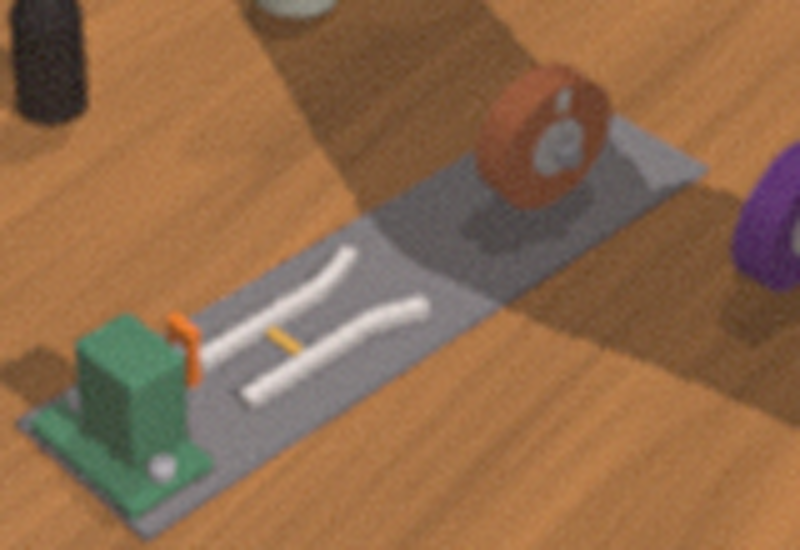

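```bash
python3 - <<'E'
from h import *
import pickle
cs=pickle.load(open("c0.pkl","rb"));A,B=cs["scene"],cs["side"]
sc=lambda u,v:(150+u/4-.375,170+v/4-.375); sd=lambda u,v:(220+u/5-.4,170+v/5-.4)
P=lambda c,p,z:plane(c,*p,z)[:2].round(4)
print("scene nearL",P(A,sc(28,516),.004),"farR",P(A,sc(640,163),.004),"nearR",P(A,sc(165,600),.004))
print("side near",P(B,sd(707,170),.004),"farR",P(B,sd(22,425),.004),"farL",P(B,sd(150,537),.004))
# edges
print("scene right edge pt",P(A,sc(405,388),.004),"left",P(A,sc(275,310),.004))
# lip center
print("lip",P(A,sc(443,245),.006),P(B,sd(285,342),.006))
# kerb tops (z .012)
for n,c,p in[("L far",A,sc(467,190)),("R far",A,sc(516,212)),("L mouth",A,sc(335,288)),("R mouth",A,sc(412,325)),
 ("R mouth s",B,sd(349,250)),("L mouth s",B,sd(422,303)),("L far s",B,sd(250,398))]:print(n,P(c,p,.012))
print("hub end",tri(A,sc(240,410),B,sd(566,152)))  # different ends
print("scene hub face",P(A,sc(229,403),.044),"side hub face",P(B,sd(558,148),.044))
print("scene spindle end",P(A,sc(240,410),.044),"side",P(B,sd(566,152),.044))
print("mark",P(A,sc(223,360),.080),P(B,sd(564,98),.080))
E
```

```text
scene nearL [ 0.4611 -0.1219] farR [0.6196 0.271 ] nearR [ 0.5515 -0.1321]
side near [ 0.4578 -0.1136] farR [0.617  0.2763] farL [0.5213 0.2906]
scene right edge pt [0.5847 0.0398] left [0.4902 0.0581]
lip [0.549  0.1472] [0.5533 0.1511]
L far [0.5414 0.191 ]
R far [0.5766 0.1867]
L mouth [0.5156 0.0819]
R mouth [0.5687 0.0762]
R mouth s [0.5675 0.0784]
L mouth s [0.5129 0.0886]
L far s [0.5377 0.1983]
hub end (array([ 0.52081297, -0.03847324,  0.03065285]), np.float64(0.02255650004392792))
scene hub face [ 0.5315 -0.0416] side hub face [ 0.5091 -0.0305]
scene spindle end [ 0.539 -0.043] side [ 0.5038 -0.0302]
mark [ 0.5349 -0.0456] [ 0.5073 -0.0272]
```

The choice is clear. The wheel candidates are terracotta at scene px (204,268) and purple at (141,257), and the description gives the terracotta one. The pad block candidates are (275,150), (287,198) and (371,193), with y = 0.43, 0.25 and 0.36. The one on the grey board is farthest right. The crops show the terracotta wheel and that block both on the grey board. I'll move above it for a wrist-camera view.

```bash
python3 -m inch '{"dp":[[0,-27,-27.3],[0,-27,-27.3],[0,-27,-27.3],[0,-27,-27.3],[0,-27,-27.3],[0,-27,-27.3],[0,-27,-27.3],[0,-27,-27.3],[0,-27,-27.3],[0,-27,-27.3],[0,-27,-27.3],[0,-27,-27.3],[0,-27,-27.3],[0,-27,-27.3],[0,-27,-27.3],[0,-27,-27.3],[0,-27,-27.3],[0,-27,-27.3],[0,-27,-27.3]],"yaw":[0,0,0,0,0,0,0,0,0,0,0,0,0,0,0,0,0,0,0]}'
python3 -m inch '{"dp":[[0,0,0],[0,0,0],[0,0,0],[0,0,0],[0,0,0],[0,0,0],[0,0,0],[0,0,0],[0,0,0],[0,0,0],[0,0,0]],"yaw":[-6.6,-6.6,-6.6,-6.6,-6.6,-6.6,-6.6,-6.6,-6.6,-6.6,0]}'
python3 - <<'E'
from h import *
c=bot.capture("wrist");import pickle;pickle.dump(c,open("w1.pkl","wb"));crop(c,0,0,560,420,1.4,"w1")
s=bot.read_state();print(s["position"],s["tcp_rot"],s["time_s"],s["force"])
E
```

```text
time_s: 1.83
position: [0.531, 0.0206, 0.203]
tcp_rot: [[0.0, 0.246, -0.969], [-0.0, -0.969, -0.246], [-1.0, 0.0, -0.0]]
force: [0.5, -0.6, -0.5]
opening: 0.999
time_s: 2.75
position: [0.5302, 0.0187, 0.2029]
tcp_rot: [[-0.0, 0.986, -0.168], [-0.0, -0.168, -0.986], [-1.0, -0.0, 0.0]]
force: [0.2, 0.2, 0.5]
opening: 1.0
[0.53026111 0.01872188 0.20290842] [[-1.26020553e-04  9.84990719e-01 -1.72607262e-01]
 [ 7.53963622e-05 -1.72607253e-01 -9.84990726e-01]
 [-9.99999989e-01 -1.37143036e-04 -5.25126555e-05]] 2.8 [ 0.09991521 -0.8001717   0.19735439]
```

View pics/w1.png

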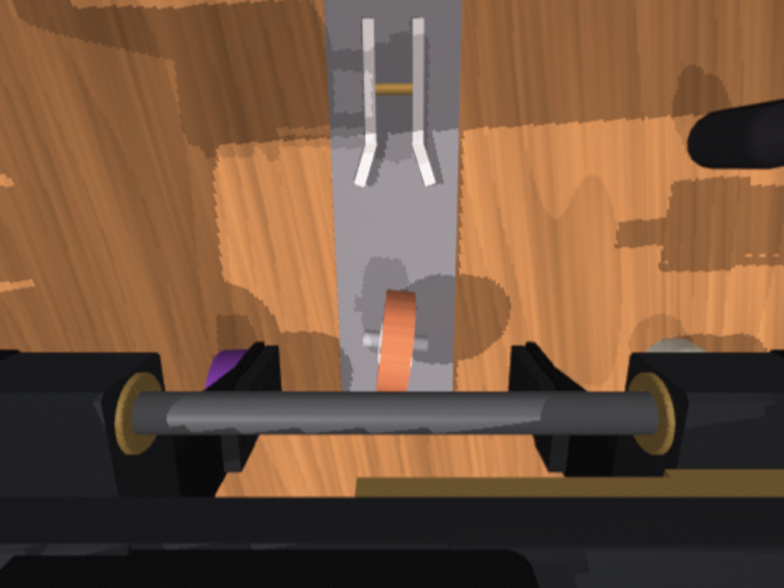

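The wrist view (shown at 1.4x) has the wheel at (396,340) with both spindle ends visible at (367,339) and (427,344). The kerbs run from (368,20) and (418,20) down to the mouth at (361,185) and (430,185). The lip is at (393,89). Next: zooms and line fits.

```bash
python3 - <<'E'
from h import *
import pickle
c=pickle.load(open("w1.pkl","rb"))
crop(c,225,0,345,140,5,"w1a");crop(c,235,190,325,285,6,"w1b")
E
```

```text
(no output)
```

View pics/w1a.png

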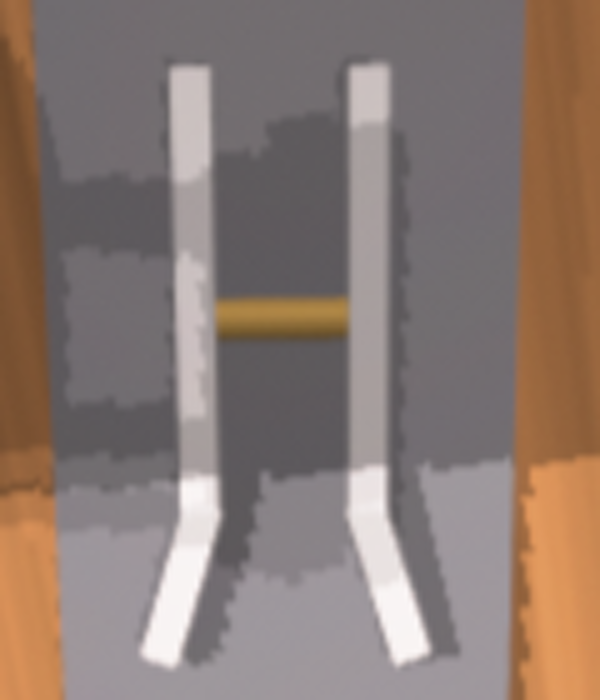

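View pics/w1b.png

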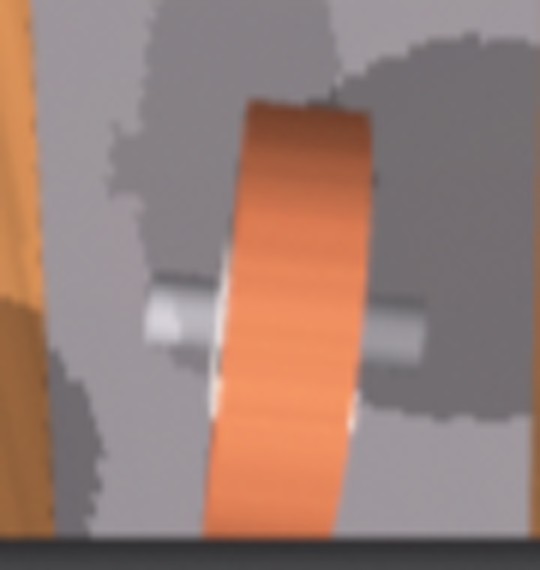

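```bash
python3 - <<'E'
from h import *
import pickle
c=pickle.load(open("w1.pkl","rb"))
a=lambda u,v:(225+u/5-.4,0+v/5-.4); b=lambda u,v:(235+u/6-.417,190+v/6-.417)
P=lambda p,z:plane(c,*p,z)[:2]
lf,lm,rf,rm=P(a(211,66),.012),P(a(217,500),.012),P(a(349,66),.012),P(a(348,500),.012)
print(lf,lm,rf,rm,"gap",np.linalg.norm(lf-rf),np.linalg.norm(lm-rm))
# outer
for n,p,q in[("L",lm,lf),("R",rm,rf)]: d=q-p;print(n,np.degrees(np.arctan2(d[1],d[0])),np.linalg.norm(d))
e=[P(a(35,0),.004),P(a(60,600),.004),P(a(527,0),.004),P(a(512,600),.004)]
for p,q in[(e[1],e[0]),(e[3],e[2])]: d=q-p;print("edge",np.degrees(np.arctan2(d[1],d[0])))
print("width",np.linalg.norm(e[0]-e[2]),np.linalg.norm(e[1]-e[3]))
mid=((lf+rf)/2,(lm+rm)/2);d=mid[0]-mid[1];ang=np.arctan2(d[1],d[0]);print("dock ang",np.degrees(ang))
u=np.array([np.cos(ang),np.sin(ang)]);n=np.array([-u[1],u[0]])
lip=P(a(282,318),.007);print("lip",lip)
seat=mid[1]+u*((lip-mid[1])@u+.0205);print("seat",seat)
s1,s2=P(b(147,312),.046),P(b(425,333),.046);print("spindle",s1,s2,np.linalg.norm(s1-s2))
w=(s1+s2)/2;x=s2-s1;print("wheel",w,"heading",np.degrees(np.arctan2(x[1],x[0]))+90)
print("wheel in seat",(w-seat)@u,(w-seat)@n)
t=P(b(248,101),.070),P(b(371,112),.070);print(np.linalg.norm(t[0]-t[1]))
for p,z in((a(141,656),.012),(a(430,656),.012),(a(178,668),.012),(a(392,668),.012)):print("mouth",(P(p,z)-seat)@u,(P(p,z)-seat)@n)
for k in e:print("edge n",(k-seat)@n)
E
```

```text
[0.54458161 0.19711434] [0.5309495  0.11583911] [0.5718164  0.19244644] [0.55853425 0.11111323] gap 0.0276319256365181 0.027986642417681812
L 80.47854068116224 0.08241054688462335
R 80.72516074119044 0.0824106007571592
edge 80.6583779832491
edge 80.90591862537917
width 0.09967783893269062 0.10018363406581221
dock ang 80.60185075148075
lip [0.55082834 0.14958903]
seat [0.55406956 0.16983146]
spindle [ 0.49598501 -0.02898838] [ 0.54515867 -0.04154069] 0.05075046097428125
wheel [ 0.52057184 -0.03526453] heading 75.68019880837852
wheel in seat -0.20781305858755839 -0.00044286738505796354
0.020257351483557607
mouth -0.08933194303824053 0.03117224433023367
mouth -0.08968740007928128 -0.0320908704128501
mouth -0.09193461992079371 0.023131446772407034
mouth -0.09219822791500501 -0.023802951513397234
edge n 0.04957303470817081
edge n 0.04945751571626578
edge n -0.05010316966494002
edge n -0.05072453129995619
```

```bash
python3 - <<'E'
from h import *
import pickle
cs=pickle.load(open("c0.pkl","rb"))
for p in((141,257),(158,250),(160,265),(124,262)):print(plane(cs["scene"],*p,.044))
E
python3 -m inch '{"dp":[[0,-0.2,27.4],[0,0,27.5],[34,0,0],[34,0,0],[30,0,0],[0,0,0],[0,0,0]],"yaw":[2.2,2.2,0,0,0,0,0]}'
```

```text
[ 0.38944691 -0.0730431   0.044     ]
[ 0.40753627 -0.04058606  0.044     ]
[ 0.43872192 -0.07301111  0.044     ]
[ 0.36808484 -0.10012128  0.044     ]
time_s: 3.38
position: [0.5187, -0.035, 0.104]
tcp_rot: [[-0.004, 0.969, -0.247], [0.001, -0.247, -0.969], [-1.0, -0.004, -0.0]]
force: [-0.3, 0.3, 0.2]
opening: 0.998
```

```bash
python3 -m inch '{"dp":[[0,0,0],[0,0,0]],"yaw":[0,0]}'; python3 - <<'E'
from h import *
print(bot.read_state()["position"]);c=bot.capture("wrist");crop(c,0,0,560,420,1.4,"w2")
E
```

```text
time_s: 3.55
position: [0.5215, -0.0355, 0.1069]
tcp_rot: [[0.004, 0.969, -0.246], [-0.001, -0.246, -0.969], [-1.0, 0.004, 0.0]]
force: [-0.6, -0.5, 0.1]
opening: 1.003
[ 0.52149929 -0.03549653  0.10687251]
```

View pics/w2.png

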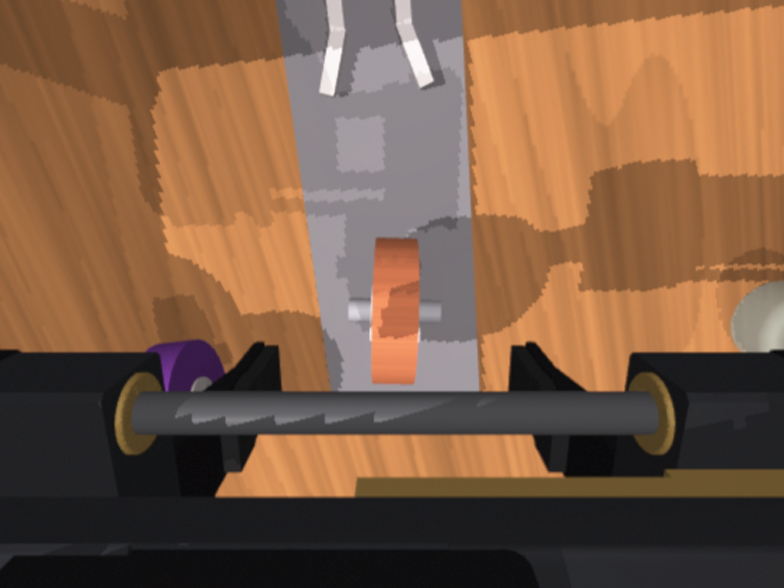

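The wheel at (396,310) is centred between the fingers and square to them. I'll lower and pinch.

```bash
python3 -m inch '{"dp":[[14,0,0],[12,0,0],[8,0,0],[4,0,0],[2.5,0,0],[0,0,0],[0,0,0],[0,0,0]],"yaw":[0,0,0,0,0,0,0,0]}' && python3 -m inch '{"dp":[[0,0,0],[0,0,0],[0,0,0],[0,0,0],[0,0,0],[0,0,0]],"yaw":[0,0,0,0,0,0]}' 30
```

```text
time_s: 4.27
position: [0.5202, -0.0353, 0.065]
tcp_rot: [[0.001, 0.969, -0.245], [-0.0, -0.245, -0.969], [-1.0, 0.001, 0.0]]
force: [0.5, -0.5, 0.1]
opening: 0.998
time_s: 4.77
position: [0.5198, -0.0352, 0.0645]
tcp_rot: [[0.0, 0.969, -0.245], [0.0, -0.245, -0.969], [-1.0, 0.0, -0.0]]
force: [0.4, -0.2, -1.1]
opening: 0.632
```

```bash
python3 -m inch '{"dp":[[0,0,0],[0,0,0],[0,0,0],[0,0,0],[0,0,0],[0,0,0]],"yaw":[0,0,0,0,0,0]}' 24 && python3 -m inch '{"dp":[[0,0,0],[0,0,0],[0,0,0],[0,0,0]],"yaw":[0,0,0,0]}' 20
```

```text
time_s: 5.27
position: [0.5198, -0.0352, 0.0644]
tcp_rot: [[0.0, 0.969, -0.245], [-0.0, -0.245, -0.969], [-1.0, 0.0, -0.0]]
force: [-0.5, -0.6, -0.2]
opening: 0.287
time_s: 5.6
position: [0.5201, -0.0353, 0.0646]
tcp_rot: [[0.001, 0.969, -0.245], [-0.0, -0.245, -0.969], [-1.0, 0.001, -0.0]]
force: [-0.2, 0.4, 0.9]
opening: 0.236
```

```bash
python3 -m inch '{"dp":[[0,0,0],[0,0,0],[0,0,0],[0,0,0],[0,0,0],[0,0,0],[0,0,0]],"yaw":[-0.8,-1,-1.2,-1,-0.8,0,0]}';python3 - <<'E'
from h import *
s=bot.read_state();print(s["position"],s["tcp_rot"],s["force"],s["opening"]);c=bot.capture("wrist");crop(c,0,0,560,420,1.4,"w3")
E
```

```text
time_s: 6.18
position: [0.5198, -0.0352, 0.0645]
tcp_rot: [[0.0, 0.987, -0.163], [-0.0, -0.163, -0.987], [-1.0, 0.0, 0.0]]
force: [0.1, 0.2, 1.2]
opening: 0.23
[ 0.51984106 -0.03520017  0.06451273] [[ 1.55932038e-04  9.86577477e-01 -1.63293775e-01]
 [-4.39907999e-05 -1.63293770e-01 -9.86577490e-01]
 [-9.99999987e-01  1.61022463e-04  1.79376020e-05]] [0.12240341 0.23364419 1.2150768 ] 0.22961207425191504
```

View pics/w3.png

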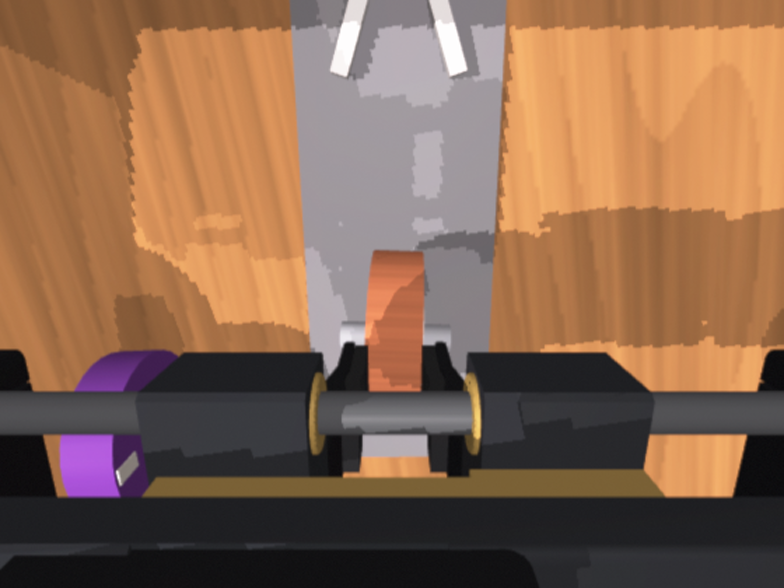

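```bash
python3 - <<'E'
from h import *
import pickle
c=bot.capture("wrist");pickle.dump(c,open("w3.pkl","wb"));crop(c,195,160,375,290,4,"w3a");crop(c,195,0,375,130,4,"w3b")
E
```

```text
(no output)
```

View pics/w3a.png

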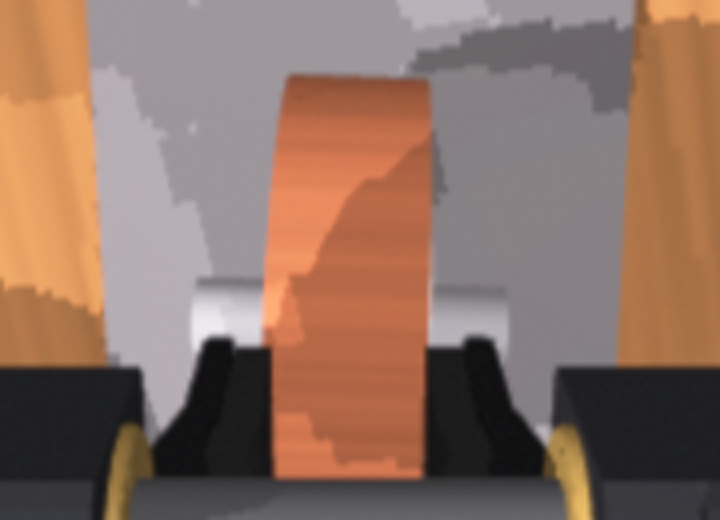

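View pics/w3b.png

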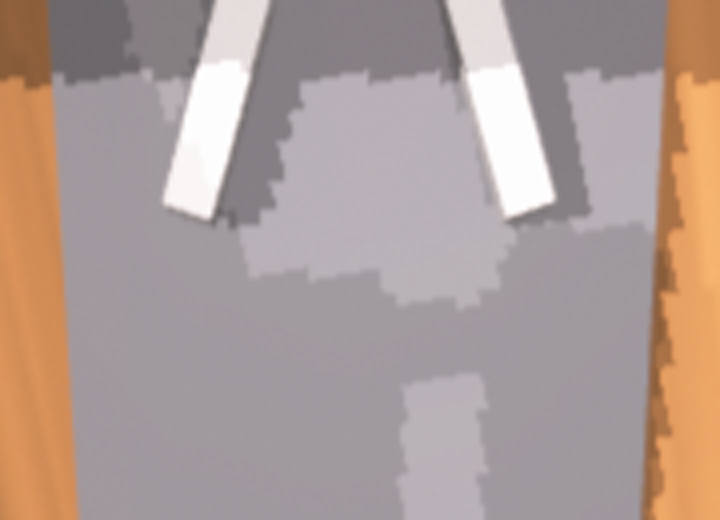

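```bash
python3 - <<'E'
from h import *
import pickle
c=pickle.load(open("w3.pkl","rb"))
a=lambda u,v:(195+u/4-.375,160+v/4-.375); b=lambda u,v:(195+u/4-.375,v/4-.375)
P=lambda p,z:plane(c,*p,z)[:2]
seat=np.array([.5541,.1698]);t=np.radians(80.65);u=np.array([np.cos(t),np.sin(t)]);n=np.array([-u[1],u[0]])
f=lambda p:[round(float((p-seat)@u)*1e3,1),round(float((p-seat)@n)*1e3,1)]
# rear silhouette of spindle top: use top edge z~.047
for nme,p,z in[("spL",a(193,282),.048),("spR",a(507,290),.048),("rimL",a(290,75),.066),("rimR",a(430,80),.066),
 ("bL",b(50,60),.004),("bR",b(665,60),.004),("bL2",b(75,500),.004),("bR2",b(643,500),.004),("mL",b(212,221),.012),("mR",b(505,221),.012),("bL3",a(95,150),.004),("bR3",a(630,150),.004)]:print(nme,f(P(p,z)))
print("tcp",f(bot.read_state()["position"][:2]))
E
```

```text
spL [-199.7, 26.0]
spR [-201.2, -23.6]
rimL [-163.6, 9.4]
rimR [-164.4, -9.8]
bL [-66.6, 49.9]
bR [-66.7, -50.3]
bL2 [-135.9, 49.7]
bR2 [-136.0, -50.8]
mL [-92.0, 23.4]
mR [-92.1, -24.1]
bL3 [-188.5, 49.0]
bR3 [-188.7, -51.4]
tcp [-207.9, 0.5]
```

```bash
python3 -m inch '{"dp":[[0,0,0],[0,0,0],[0,0,0],[0,0,0],[0,0,0],[0,0,0]],"yaw":[0,0,0,0,0,0]}' 36 && python3 -m inch '{"dp":[[0,0,4],[0,0,7],[0,0,7],[0,0,5],[0,0,1],[0,0,0],[5,0,0],[7,0,0],[6,0,0],[2,0,0],[0,0,0],[0,0,0]],"yaw":[0,0,0,0,0,0,0,0,0,0,0,0]}';python3 - <<'E'
from h import *
s=bot.read_state();print(s["position"],s["force"],s["opening"]);c=bot.capture("wrist");crop(c,0,0,560,420,1.4,"w4")
c=bot.capture("scene");crop(c,150,170,320,320,4,"s4")
E
```

```text
time_s: 6.78
position: [0.5195, -0.0351, 0.0643]
tcp_rot: [[-0.001, 0.987, -0.163], [0.0, -0.163, -0.987], [-1.0, -0.001, -0.0]]
force: [0.0, 0.1, -0.2]
opening: 0.411
time_s: 7.78
position: [0.5156, -0.0586, 0.044]
tcp_rot: [[-0.001, 0.987, -0.163], [0.0, -0.163, -0.987], [-1.0, -0.001, -0.0]]
force: [-0.0, 0.2, -0.1]
opening: 0.409
[ 0.5156248  -0.05861975  0.04400073] [-0.04542384  0.16205154 -0.05899986] 0.40895219925016735
```

View pics/w4.png

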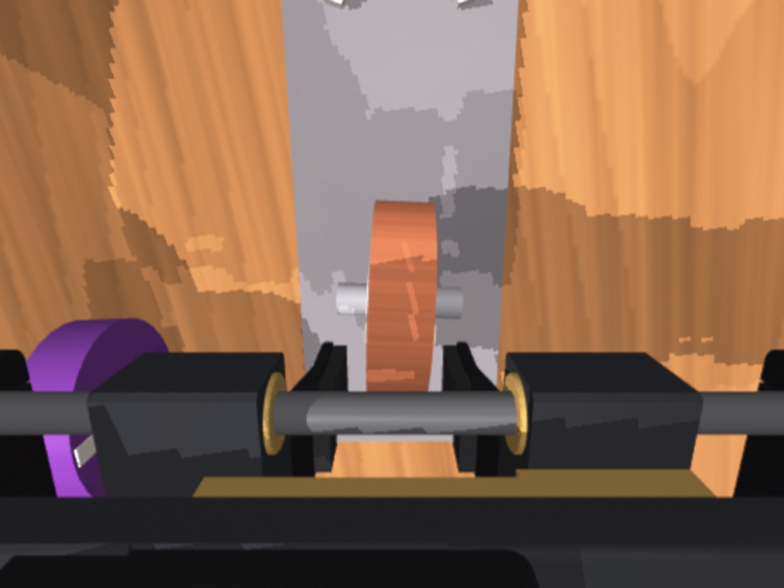

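View pics/s4.png

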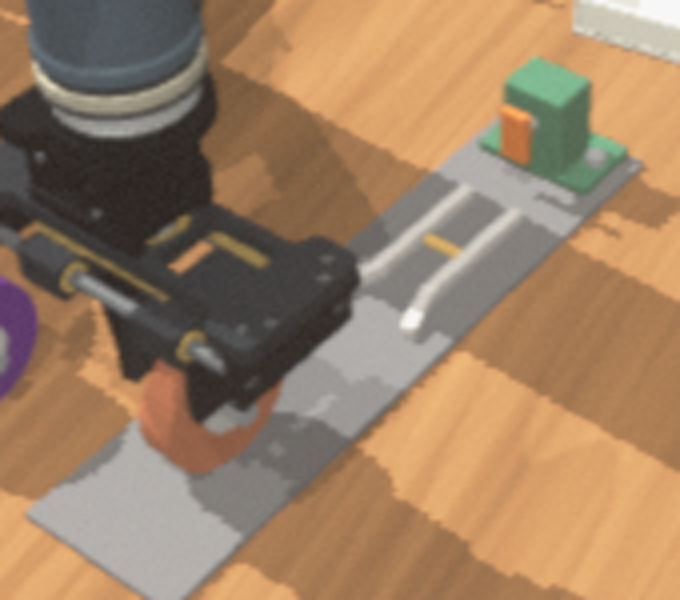

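The wheel stands free at (400,300) with the fingers behind both spindle ends, about 1 mm off the centreline. I'll push gently to square it and start the roll.

```bash
python3 -m inch '{"dp":[[0,0,-1.5],[0,0,-2],[0,0,-2],[0,0,-1.5],[0,0,-1],[0,0,-1],[0,0,-1.5],[0,0,-2.5],[0,0,-3.5],[0,0,-4],[0,0,-4],[0,0,-4],[0,0,-4],[0,0,-3],[0,0,-2],[0,0,-1],[0,0,0],[0,0,0]],"yaw":[0,0,0,0,0,0,0,0,0,0,0,0,0,0,0,0,0,0]}';python3 - <<'E'
from h import *
s=bot.read_state();print(s["position"],s["force"],s["opening"]);c=bot.capture("wrist");crop(c,0,0,560,420,1.4,"w5")
E
```

```text
time_s: 9.38
position: [0.5222, -0.0209, 0.0445]
tcp_rot: [[0.0, 0.987, -0.163], [-0.0, -0.163, -0.987], [-1.0, 0.0, 0.0]]
force: [-0.4, -0.3, 0.2]
opening: 0.419
[ 0.52215104 -0.02091328  0.04446527] [-0.37414819 -0.28460368  0.19992372] 0.4185148918056808
```

View pics/w5.png

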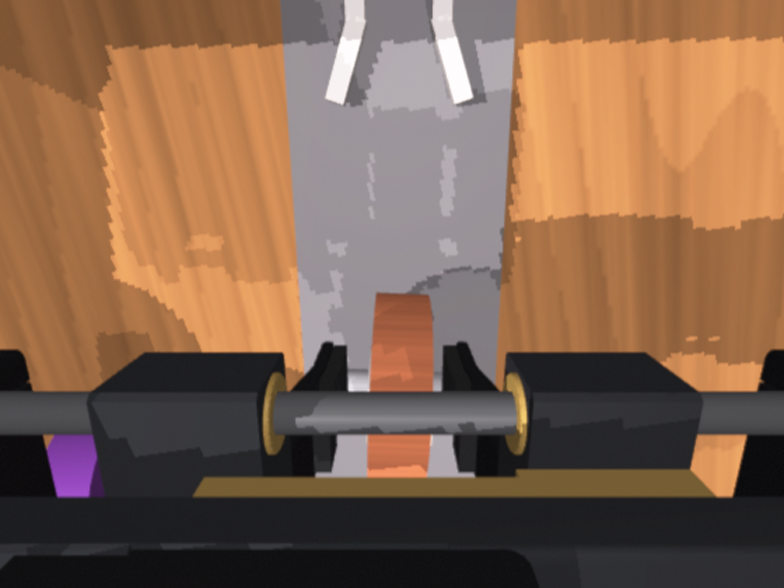

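```bash
python3 - <<'E'
from h import *
c=bot.capture("wrist");s=bot.capture("scene");d=bot.capture("side")
crop(c,225,190,335,345,5,"w5a");crop(s,150,170,320,320,4,"s5");crop(d,220,150,390,280,4,"d5")
seat=np.array([.5541,.1698]);t=np.radians(80.65);u=np.array([np.cos(t),np.sin(t)]);n=np.array([-u[1],u[0]])
f=lambda p:[round(float((p[:2]-seat)@u)*1e3,1),round(float((p[:2]-seat)@n)*1e3,1)]
for p,z in(((375/1.4,295/1.4),.06),((433/1.4,295/1.4),.06),((360/1.4,375/1.4),.046)):print(f(plane(c,*p,z)))
E
```

```text
[-163.8, 8.7]
[-163.8, -12.9]
[-202.8, 16.1]
```

View pics/w5a.png

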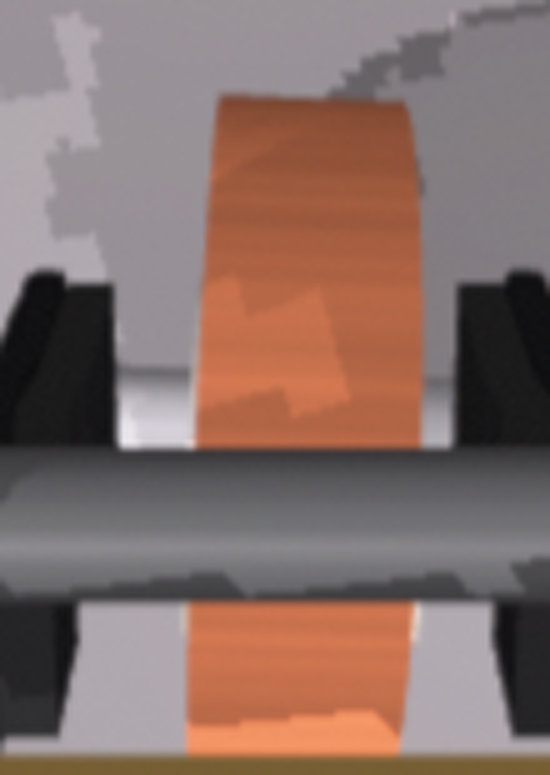

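View pics/s5.png

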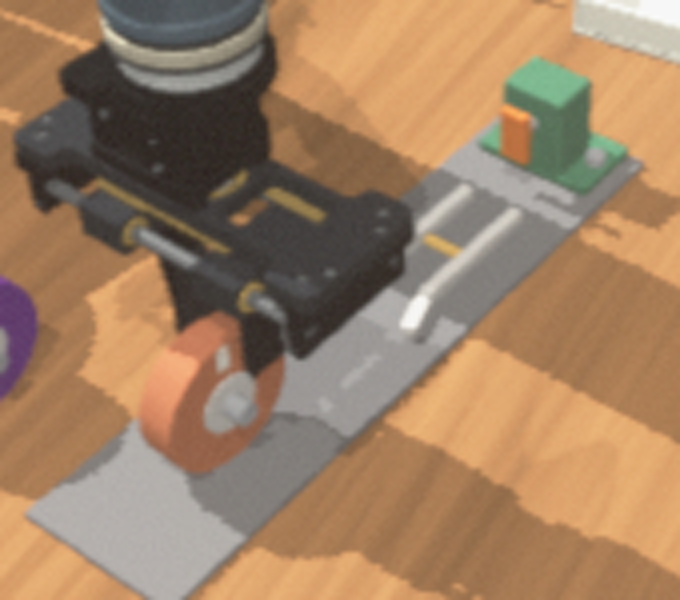

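View pics/d5.png

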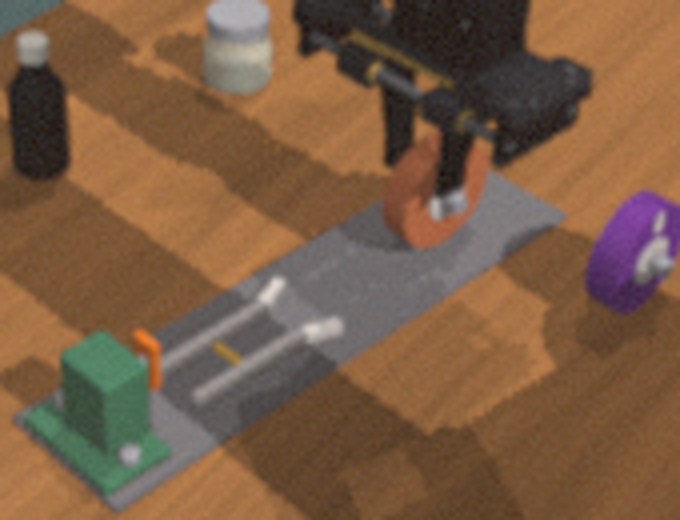

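```bash
python3 - <<'E'
from h import *
s=bot.capture("scene");d=bot.capture("side")
seat=np.array([.5541,.1698]);t=np.radians(80.65);u=np.array([np.cos(t),np.sin(t)]);n=np.array([-u[1],u[0]])
f=lambda p:[round(float((p[:2]-seat)@u)*1e3,1),round(float((p[:2]-seat)@n)*1e3,1)]
for z in(.03,.04,.05,.06,.07):print(z,"scene",f(plane(s,150+262/4,170+378/4,z)),"side",f(plane(d,220+455/4,150+195/4,z)))
print(f(bot.read_state()["position"]))
crop(d,310,170,360,220,12,"d5b");crop(s,180,235,230,290,12,"s5b")
E
```

```text
0.03 scene [-180.9, -4.9] side [-226.8, 3.7]
0.04 scene [-187.4, -12.0] side [-216.0, 11.9]
0.05 scene [-194.0, -19.2] side [-205.2, 20.0]
0.06 scene [-200.5, -26.3] side [-194.4, 28.1]
0.07 scene [-207.0, -33.5] side [-183.6, 36.3]
[-193.5, 0.6]
```

View pics/d5b.png

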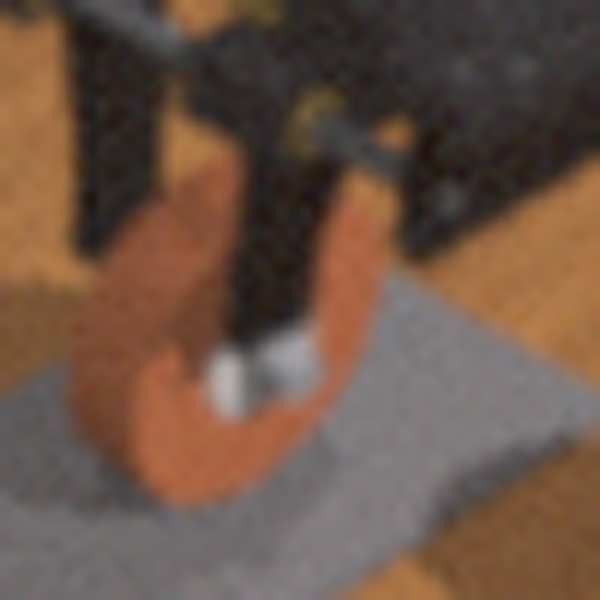

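View pics/s5b.png

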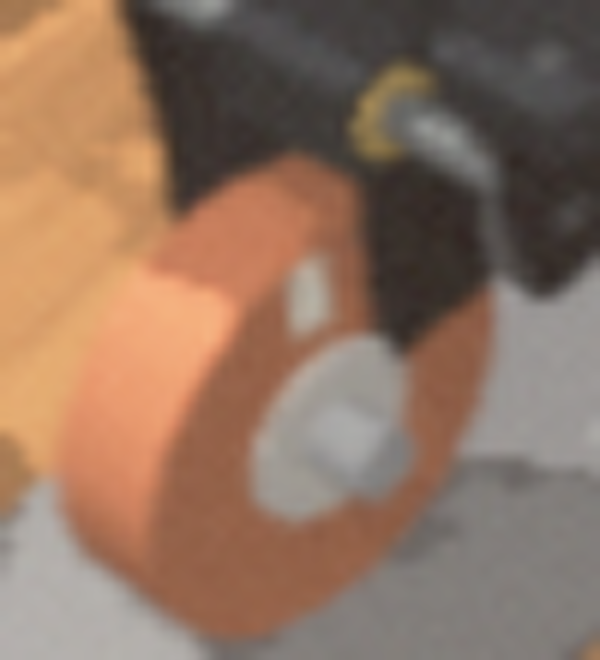

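The fingertips passed just over the spindle. Images put the tips at about 53 mm height, higher than the stated 11 mm ahead of the TCP would give, and the wheel hasn't moved. I'll back off behind the axle, go lower and check.

```bash
python3 -m inch '{"dp":[[0,0,-0],[0,0,4],[0,0,8],[0,0,10],[0,0,10],[0,0,5],[0,0,1],[0,0,0],[4,0,0],[5,0,0],[4,0,0],[0,0,0],[0,0,0]],"yaw":[0,0,0,0,0,0,0,0,0,0,0,0,0]}';python3 - <<'E'
from h import *
c=bot.read_state();print(c["position"],c["force"])
c=bot.capture("wrist");s=bot.capture("scene");d=bot.capture("side")
crop(c,0,0,560,420,1.4,"w6");crop(s,170,225,240,295,8,"s6");crop(d,300,165,370,225,8,"d6")
E
```

```text
time_s: 10.77
position: [0.5155, -0.0579, 0.0309]
tcp_rot: [[-0.001, 0.987, -0.163], [0.0, -0.163, -0.987], [-1.0, -0.001, -0.0]]
force: [0.3, -0.1, 0.1]
opening: 0.414
[ 0.51553338 -0.05792296  0.03088812] [ 0.30473134 -0.11517301  0.09117771]
```

View pics/w6.png

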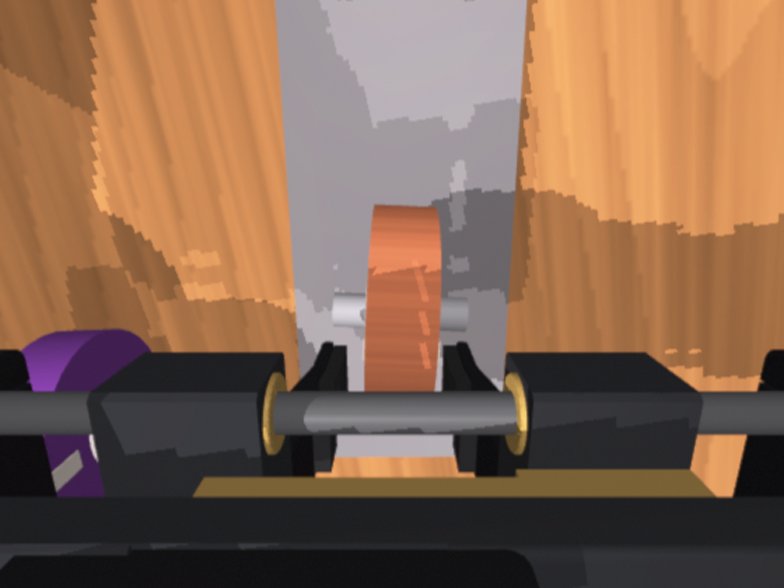

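View pics/s6.png

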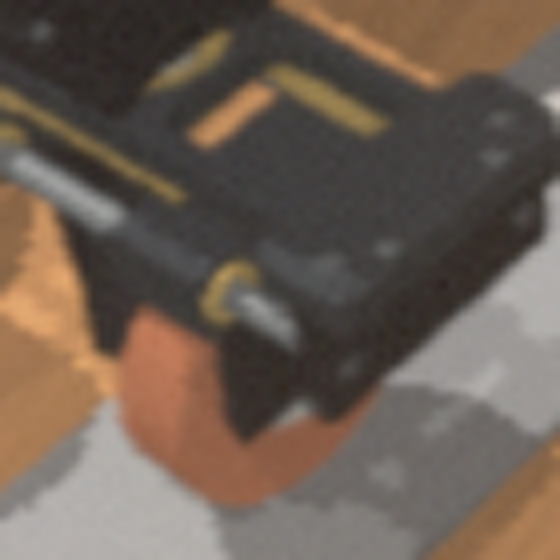

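View pics/d6.png

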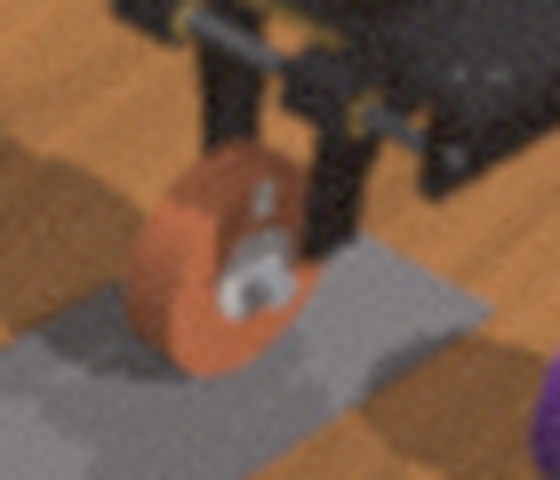

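```bash
python3 - <<'E'
from h import *
s=bot.capture("scene");d=bot.capture("side")
seat=np.array([.5541,.1698]);t=np.radians(80.65);u=np.array([np.cos(t),np.sin(t)]);n=np.array([-u[1],u[0]])
f=lambda p:[round(float((p[:2]-seat)@u)*1e3,1),round(float((p[:2]-seat)@n)*1e3,1)]
for z in(.015,.02,.03,.04,.05):print(z,"scene",f(plane(s,200.6,280,z)),"side",f(plane(d,340,197.25,z)),"spR",f(plane(s,150+243/4,170+408/4,z)))
print(f(bot.read_state()["position"]))
# expected pixel of finger tips
T=np.r_[seat,0]
p=bot.read_state()["position"]
for lat in(-18,-33,18,33):
  for du in(-9.5,9.5):
    q=np.array(p);q[:2]+=n*lat/1e3+u*du/1e3;q[2]=p[2]-.011
    a=proj(s,q);b=proj(d,q);print(lat,du,"s6",((a-[170,225])*8).round(),"d6",((b-[300,165])*8).round())
E
```

```text
0.015 scene [-221.4, 0.7] side [-261.6, -1.4] spR [-192.9, -0.8]
0.02 scene [-224.3, -2.8] side [-256.1, 2.7] spR [-196.0, -4.3]
0.03 scene [-230.1, -9.9] side [-245.0, 10.7] spR [-202.2, -11.4]
0.04 scene [-235.9, -16.9] side [-234.0, 18.7] spR [-208.4, -18.4]
0.05 scene [-241.7, -24.0] side [-222.9, 26.7] spR [-214.6, -25.5]
[-231.3, 0.5]
-18 -9.5 s6 [241. 505.] d6 [248. 248.]
-18 9.5 s6 [294. 459.] d6 [212. 270.]
-33 -9.5 s6 [285. 533.] d6 [216. 230.]
-33 9.5 s6 [338. 486.] d6 [180. 251.]
18 -9.5 s6 [138. 440.] d6 [326. 295.]
18 9.5 s6 [192. 395.] d6 [290. 317.]
33 -9.5 s6 [ 97. 413.] d6 [360. 314.]
33 9.5 s6 [150. 369.] d6 [324. 337.]
```

Both views agree that the tips sit about 10 mm above the TCP, against the sheet's 11 mm below it. I'll go to TCP z = 0.024, which should put the tips at about 0.034, and push.

```bash
python3 -m inch '{"dp":[[3,0,0],[4,0,0],[0,0,-1.5],[0,0,-2],[0,0,-2],[0,0,-1.5],[0,0,-1],[0,0,-1],[0,0,-1.5],[0,0,-2.5],[0,0,-3],[0,0,-3],[0,0,-3],[0,0,-2],[0,0,-1],[0,0,0],[0,0,0]],"yaw":[0,0,0,0,0,0,0,0,0,0,0,0,0,0,0,0,0]}';python3 - <<'E'
from h import *
s=bot.read_state();print(s["position"],s["force"],s["opening"]);c=bot.capture("wrist");crop(c,0,0,560,420,1.4,"w7")
c=bot.capture("scene");crop(c,150,170,320,320,4,"s7")
E
```

```text
time_s: 12.43
position: [0.52, -0.0336, 0.0244]
tcp_rot: [[-0.0, 0.987, -0.163], [-0.0, -0.163, -0.987], [-1.0, 0.0, 0.0]]
force: [-0.7, -0.2, 0.4]
opening: 0.416
[ 0.52002281 -0.03364772  0.02444338] [-0.6931961  -0.2402569   0.36661834] 0.4158876977733766
```

View pics/w7.png

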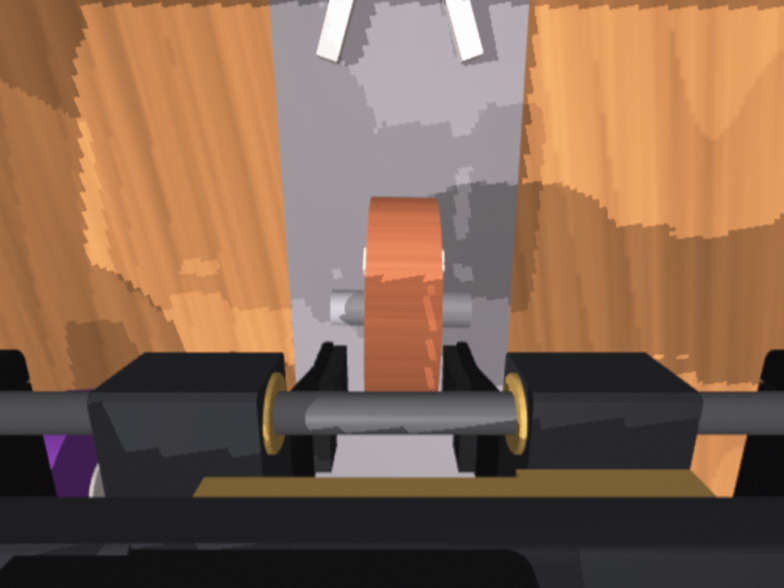

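View pics/s7.png

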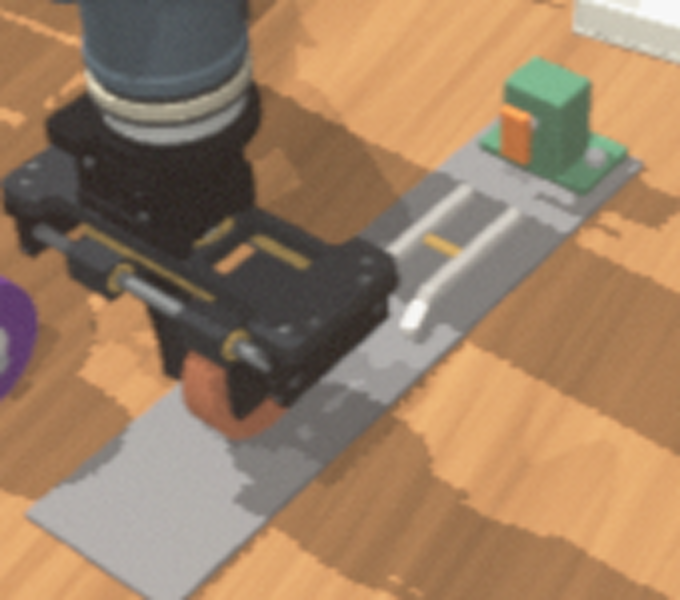

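```bash
cat >>h.py <<'E'
seat=np.array([.5541,.1698]);t_=np.radians(80.65);U=np.array([np.cos(t_),np.sin(t_)]);N=np.array([-U[1],U[0]])
f=lambda p:[round(float((p[:2]-seat)@U)*1e3,1),round(float((p[:2]-seat)@N)*1e3,1)]
E
python3 - <<'E'
from h import *
c=bot.capture("wrist")
for x,y in((332,290),(470,293)):print(f(plane(c,x/1.4,y/1.4,.048)))
for x,y in((370,197),(438,198)):print(f(plane(c,x/1.4,y/1.4,.066)))
for x,y in((276,100),(528,30),(525,100),(292,300),(513,300)):print(f(plane(c,x/1.4,y/1.4,.004)))
print(f(bot.read_state()["position"]))
E
```

```text
[-172.7, 23.5]
[-173.9, -25.2]
[-139.5, 8.7]
[-139.8, -11.5]
[-104.7, 49.4]
[-79.5, -50.8]
[-104.8, -51.5]
[-189.0, 48.0]
[-189.1, -52.3]
[-206.4, 0.6]
```

```bash
python3 -m inch '{"dp":[[0,0,-2],[0,0,-3],[0,0,-4],[0,0,-4],[0,0,-4],[0,0,-4],[0,0,-4],[0,0,-4],[0,0,-4],[0,0,-4],[0,0,-4],[0,0,-4],[0,0,-4],[0,0,-4],[0,0,-4],[0,0,-4],[0,0,-3],[0,0,-2],[0,0,-1],[0,0,0]],"yaw":[0,0,0,0,0,0,0,0,0,0,0,0,0,0,0,0,0,0,0,0]}';python3 - <<'E'
from h import *
c=bot.capture("wrist");crop(c,0,0,560,420,1.4,"w8");print(f(bot.read_state()["position"]))
E
```

```text
time_s: 14.25
position: [0.5308, 0.0326, 0.0244]
tcp_rot: [[-0.0, 0.987, -0.163], [0.0, -0.163, -0.987], [-1.0, -0.0, 0.0]]
force: [-1.1, 0.0, 1.1]
opening: 0.412
[-139.3, 0.7]
```

View pics/w8.png

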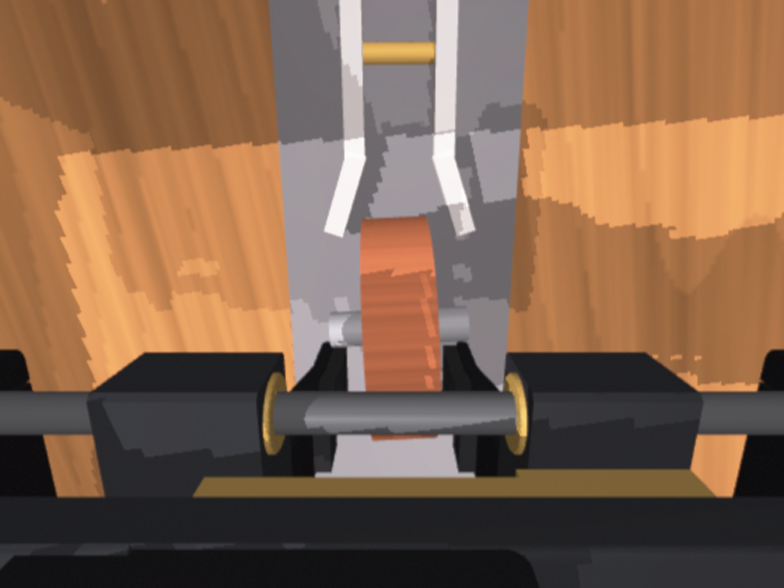

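```bash
python3 -m inch '{"dp":[[0,0,-2],[0,0,-3],[0,0,-3],[0,0,-3],[0,0,-3],[0,0,-3],[0,0,-3],[0,0,-3],[0,0,-3],[0,0,-3],[0,0,-3],[0,0,-3],[0,0,-3],[0,0,-3],[0,0,-2],[0,0,-1],[0,0,0]],"yaw":[0,0,0,0,0,0,0,0,0,0,0,0,0,0,0,0,0]}';python3 - <<'E'
from h import *
c=bot.capture("wrist");crop(c,0,0,560,420,1.4,"w9");print(f(bot.read_state()["position"]))
c=bot.capture("side");crop(c,220,170,370,280,5,"d9")
E
```

```text
time_s: 15.72
position: [0.5382, 0.076, 0.0244]
tcp_rot: [[0.0, 0.987, -0.163], [0.0, -0.163, -0.987], [-1.0, 0.0, -0.0]]
force: [-1.6, -0.2, 1.0]
opening: 0.415
[-95.2, 0.4]
```

View pics/w9.png

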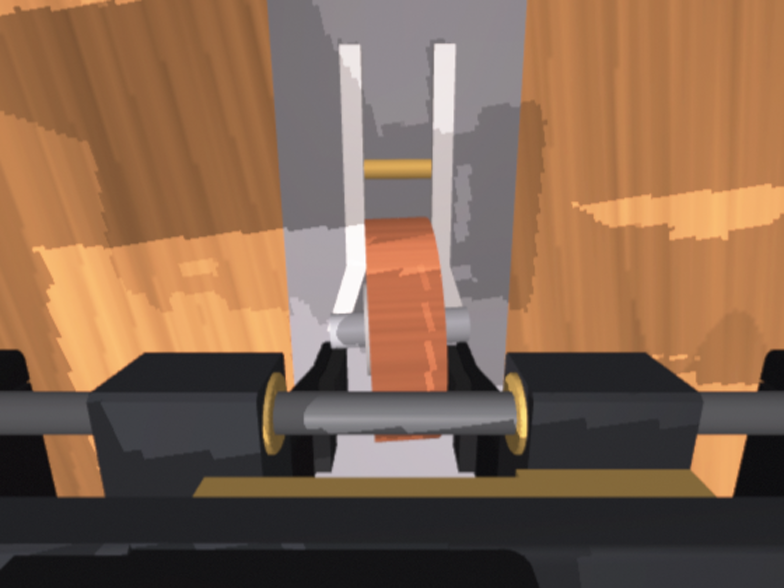

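View pics/d9.png

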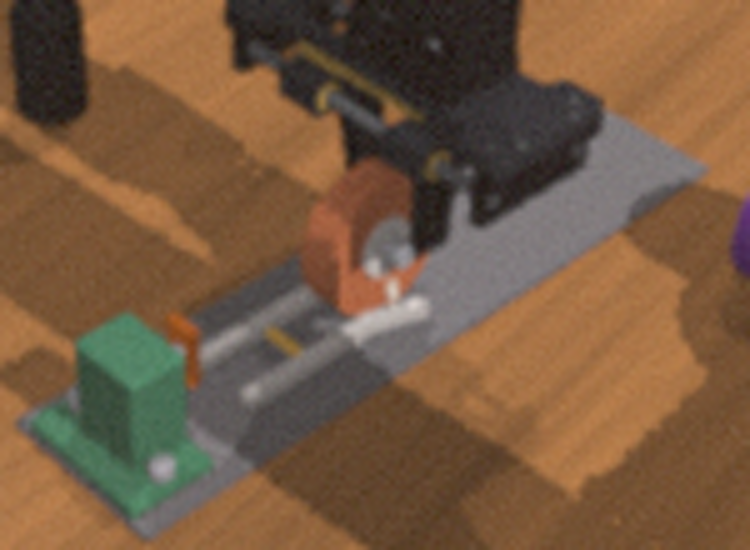

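Side view (384–392, 292 in the crop) shows the white mark at the bottom of the wheel, so half a turn is done. The wheel is inside the kerb mouth with a slight left yaw. I'll keep pushing slowly up to the lip.

```bash
python3 -m inch '{"dp":[[0,0,-2],[0,0,-2],[0,0,-2],[0,0,-2],[0,0,-2],[0,0,-2],[0,0,-2],[0,0,-2],[0,0,-2],[0,0,-2],[0,0,-2],[0,0,-2],[0,0,-2],[0,0,-2],[0,0,-1],[0,0,-1],[0,0,0]],"yaw":[0,0,0,0,0,0,0,0,0,0,0,0,0,0,0,0,0]}';python3 - <<'E'
from h import *
c=bot.capture("wrist");crop(c,0,0,560,420,1.4,"w10");print(f(bot.read_state()["position"]))
for x,y in((332,290),(470,293)):pass
E
```

```text
time_s: 17.23
position: [0.5431, 0.1056, 0.0245]
tcp_rot: [[0.0, 0.987, -0.163], [0.0, -0.163, -0.987], [-1.0, 0.0, -0.0]]
force: [-1.7, -0.0, 1.9]
opening: 0.412
[-65.2, 0.4]
```

View pics/w10.png

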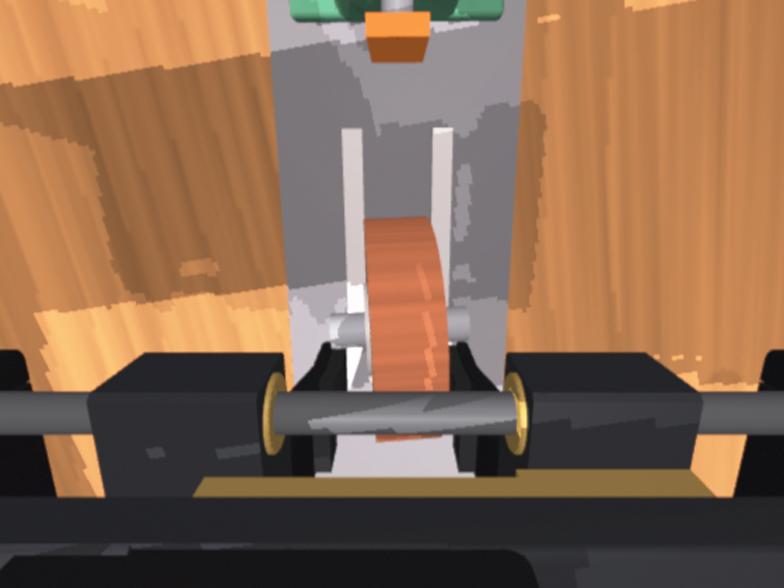

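```bash
python3 -m inch '{"dp":[[0,0,-1.5],[0,0,-1.5],[0,0,-1.5],[0,0,-1.5],[0,0,-1.5],[0,0,-1.5],[0,0,-1.5],[0,0,-1.5],[0,0,-1.5],[0,0,-1.5],[0,0,-1.5],[0,0,0]],"yaw":[0,0,0,0,0,0,0,0,0,0,0,0]}';python3 - <<'E'
from h import *
c=bot.capture("wrist");crop(c,0,0,560,420,1.4,"w11");print(f(bot.read_state()["position"]),bot.read_state()["force"])
E
```

```text
time_s: 18.28
position: [0.5453, 0.1221, 0.0243]
tcp_rot: [[-0.001, 0.987, -0.163], [0.0, -0.163, -0.987], [-1.0, -0.001, -0.0]]
force: [-3.0, -0.8, 1.8]
opening: 0.412
[-48.6, 1.0] [-2.84339323 -1.55885627  1.23713273]
```

View pics/w11.png

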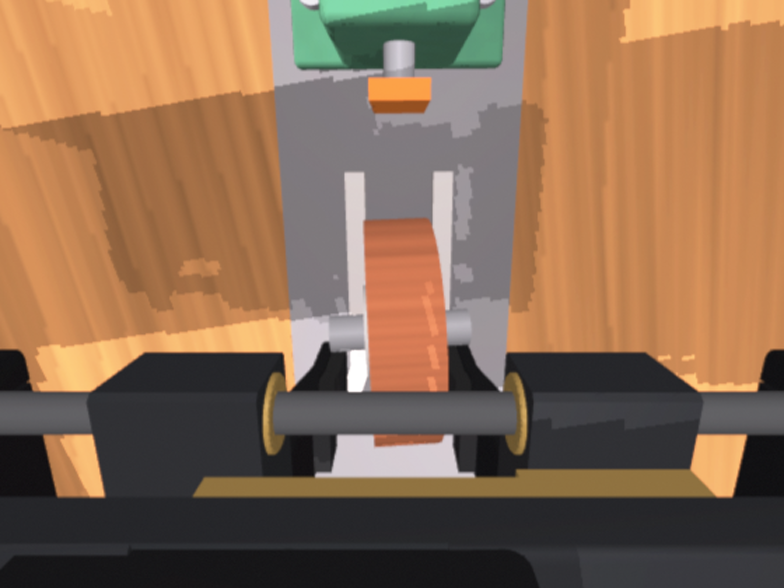

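```bash
python3 -m inch '{"dp":[[0,0,-1.2],[0,0,-1.2],[0,0,-1.2],[0,0,-1.2],[0,0,-1.2],[0,0,-1.2],[0,0,-1.2],[0,0,-1.2],[0,0,0]],"yaw":[0.3,0.3,0.3,0.3,0.3,0.3,0.3,0.3,0]}';python3 - <<'E'
from h import *
c=bot.capture("wrist");crop(c,0,0,560,420,1.4,"w12");print(f(bot.read_state()["position"]),bot.read_state()["force"])
c=bot.capture("side");crop(c,220,170,370,280,5,"d12")
E
```

```text
time_s: 19.08
position: [0.5478, 0.1314, 0.0244]
tcp_rot: [[0.001, 0.979, -0.205], [0.0, -0.205, -0.979], [-1.0, 0.001, -0.0]]
force: [0.1, -0.1, 0.8]
opening: 0.415
[-39.0, 0.0] [-0.16630251 -0.00697871  0.29346531]
```

View pics/w12.png

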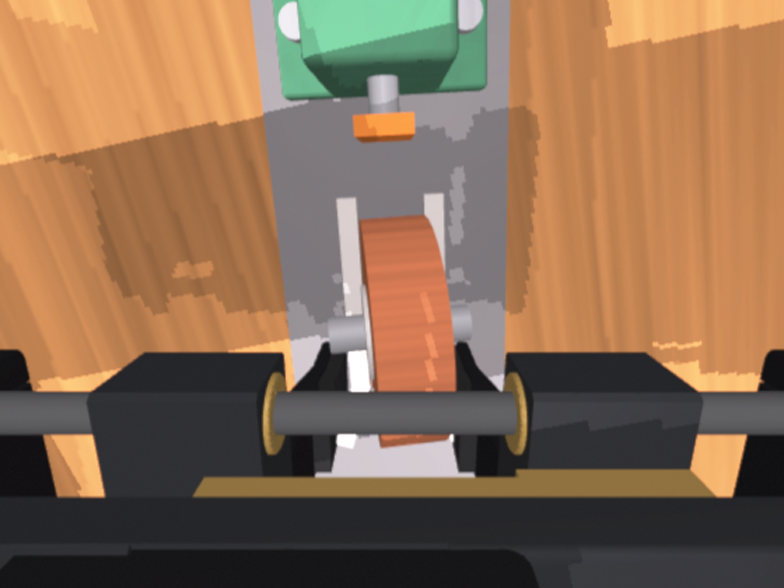

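View pics/d12.png

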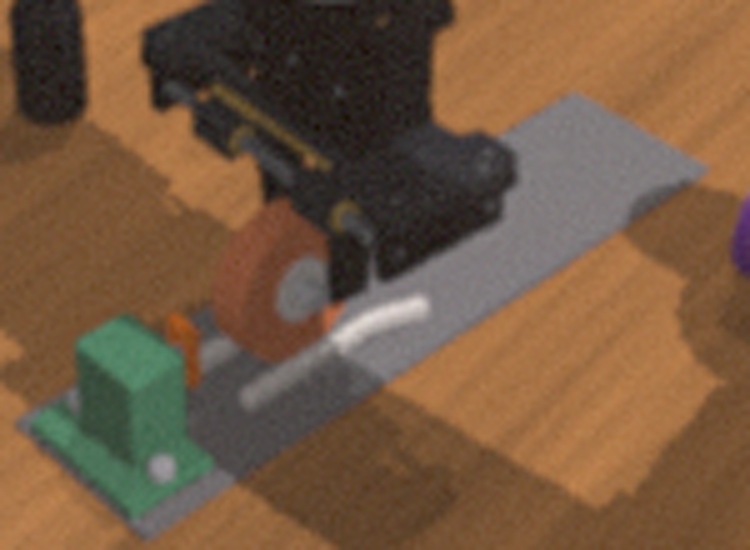

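```bash
python3 -m inch '{"dp":[[0,-0.05,-1.2],[0,-0.05,-1.2],[0,-0.05,-1.2],[0,-0.05,-1.2],[0,-0.05,-1.2],[0,-0.05,-1.2],[0,0,0]],"yaw":[0,0,0,0,0,0,0]}';python3 - <<'E'
from h import *
c=bot.capture("wrist");crop(c,0,0,560,420,1.4,"w13");print(f(bot.read_state()["position"]),bot.read_state()["force"])
c=bot.capture("scene");crop(c,190,140,320,280,4,"s13")
E
```

```text
time_s: 19.77
position: [0.5487, 0.1385, 0.0245]
tcp_rot: [[0.0, 0.979, -0.204], [0.0, -0.204, -0.979], [-1.0, 0.0, -0.0]]
force: [-0.6, 0.5, 0.3]
opening: 0.41
[-31.9, 0.2] [ 0.16053508  0.01781027 -0.34952695]
```

View pics/w13.png

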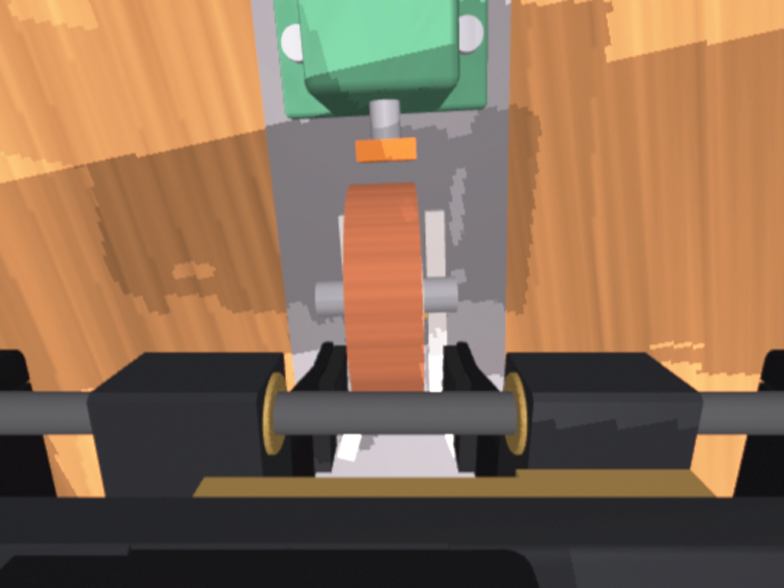

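View pics/s13.png

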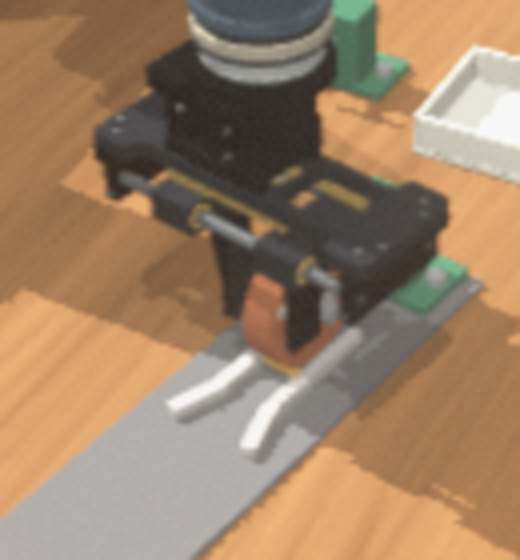

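The wheel is over the lip and in the seat. It stands upright at (387,297) in w13, nearly square, 22 px short of the orange pad at (386,150). I'll square the tool and approach slowly to feel for contact.

```bash
python3 -m inch '{"dp":[[0,-0.8,0],[0,-0.8,0],[0,0,-1],[0,0,-1],[0,0,-1],[0,0,-1],[0,0,-1],[0,0,-1],[0,0,-1],[0,0,0],[0,0,0]],"yaw":[-1.2,-1.2,0,0,0,0,0,0,0,0,0]}';python3 - <<'E'
from h import *
c=bot.capture("wrist");crop(c,0,0,560,420,1.4,"w14");print(f(bot.read_state()["position"]),bot.read_state()["force"])
E
```

```text
time_s: 20.78
position: [0.5482, 0.1455, 0.0245]
tcp_rot: [[0.0, 0.987, -0.163], [-0.0, -0.163, -0.987], [-1.0, 0.0, 0.0]]
force: [0.3, 0.2, -0.1]
opening: 0.411
[-25.0, 1.8] [0.15474982 0.4685095  0.33228452]
```

View pics/w14.png

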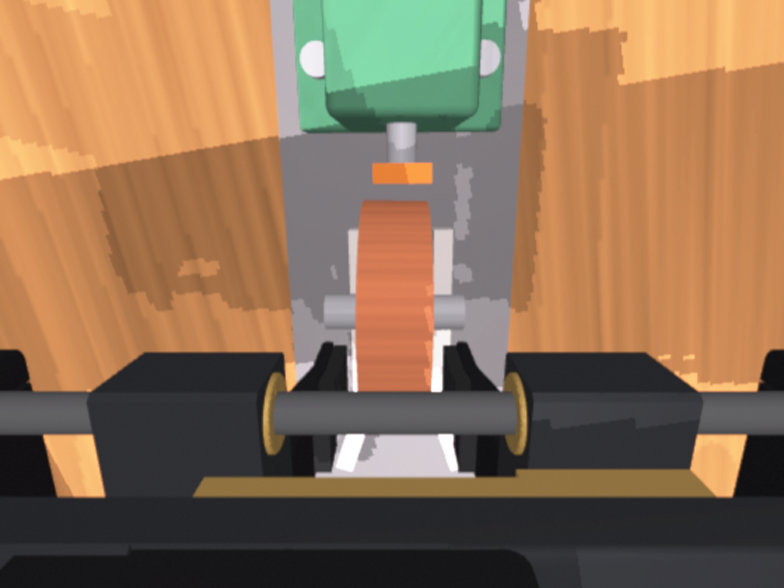

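```bash
python3 -m inch '{"dp":[[0,0,-0.8],[0,0,-0.8],[0,0,-0.8],[0,0,-0.8],[0,0,-0.8],[0,0,0],[0,0,0]],"yaw":[0,0,0,0,0,0,0]}';for i in 1; do python3 -m inch '{"dp":[[0,0,-0.5],[0,0,-0.5],[0,0,-0.5],[0,0,0],[0,0,0]],"yaw":[0,0,0,0,0]}'; done; python3 - <<'E'
from h import *
c=bot.capture("wrist");crop(c,0,0,560,420,1.4,"w15")
for i in range(4):print(f(bot.read_state()["position"]),bot.read_state()["force"])
E
```

```text
time_s: 21.42
position: [0.5489, 0.1495, 0.0244]
tcp_rot: [[-0.0, 0.987, -0.163], [-0.0, -0.163, -0.987], [-1.0, -0.0, 0.0]]
force: [0.4, -0.1, -0.3]
opening: 0.416
time_s: 21.83
position: [0.5491, 0.1509, 0.0245]
tcp_rot: [[-0.0, 0.987, -0.163], [0.0, -0.163, -0.987], [-1.0, -0.0, -0.0]]
force: [0.1, -0.3, -0.1]
opening: 0.411
[-19.5, 1.8] [ 0.21163748 -0.53785734 -0.46686319]
[-19.5, 1.8] [ 0.21163748 -0.53785734 -0.46686319]
[-19.5, 1.8] [ 0.21163748 -0.53785734 -0.46686319]
[-19.5, 1.8] [ 0.21163748 -0.53785734 -0.46686319]
```

View pics/w15.png

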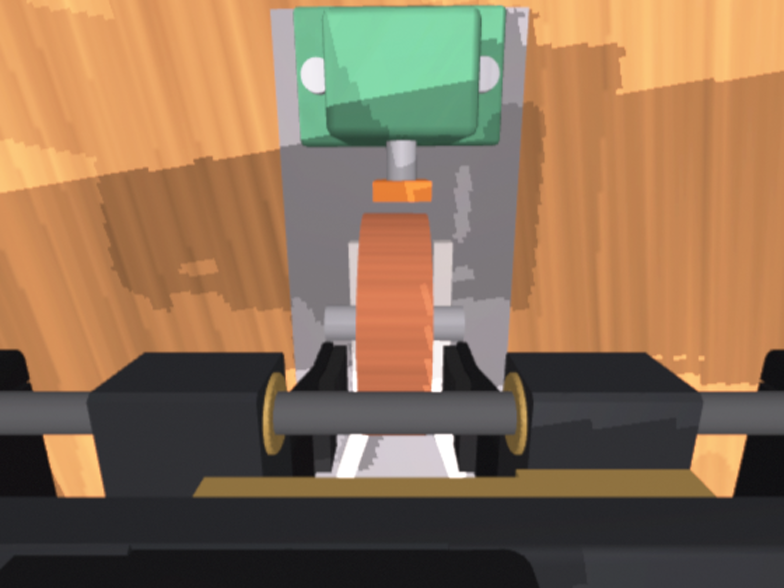

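```bash
python3 -m inch '{"dp":[[0,0,-0.5],[0,0,-0.5],[0,0,0]],"yaw":[0,0,0]}'|egrep "pos|force";  python3 -m inch '{"dp":[[0,0,-0.5],[0,0,-0.5],[0,0,0]],"yaw":[0,0,0]}'|egrep "pos|force"
```

```text
position: [0.5493, 0.1519, 0.0245]
force: [-0.6, 0.4, 0.4]
position: [0.5495, 0.1529, 0.0244]
force: [1.2, 0.1, 0.1]
```

```bash
python3 -m inch '{"dp":[[0,0,-0.5],[0,0,-0.5],[0,0,0]],"yaw":[0,0,0]}'|egrep "pos|force"; python3 - <<'E'
from h import *
c=bot.capture("wrist");crop(c,205,80,355,320,3,"w16")
E
```

```text
position: [0.5497, 0.1539, 0.0245]
force: [-0.0, -0.6, 0.3]
```

View pics/w16.png

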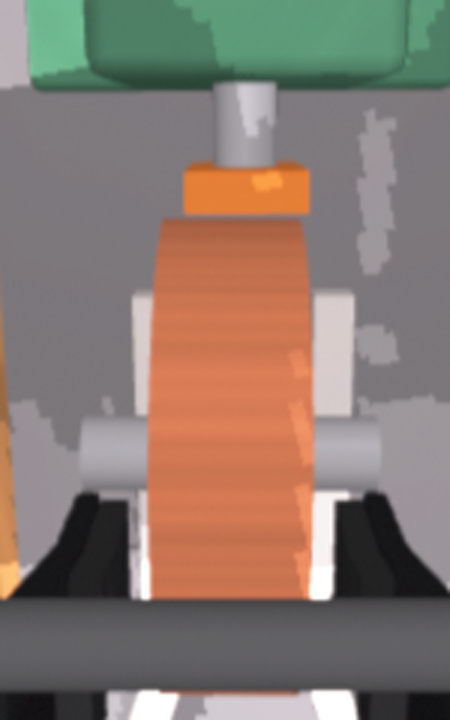

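```bash
python3 -m inch '{"dp":[[0,0,-0.5],[0,0,-0.5],[0,0,0]],"yaw":[0,0,0]}'|egrep "pos|force"
```

```text
position: [0.5498, 0.1549, 0.0245]
force: [0.3, 0.7, 0.8]
```

```bash
python3 -m inch '{"dp":[[0,0,-0.5],[0,0,-0.5],[0,0,0]],"yaw":[0,0,0]}'|egrep "pos|force"
```

```text
position: [0.55, 0.1559, 0.0245]
force: [-0.3, -0.1, -0.4]
```

```bash
python3 -m inch '{"dp":[[0,0,-0.4],[0,0,-0.4],[0,0,0]],"yaw":[0,0,0]}'|egrep "pos|force"
```

```text
position: [0.5501, 0.1567, 0.0245]
force: [-0.3, 0.3, 0.3]
```

```bash
python3 - <<'E'
from h import *
c=bot.capture("wrist");crop(c,205,80,355,320,3,"w17");print(bot.read_state()["force"])
E
```

```text
[-0.47246848 -0.21753963 -0.27663026]
```

View pics/w17.png

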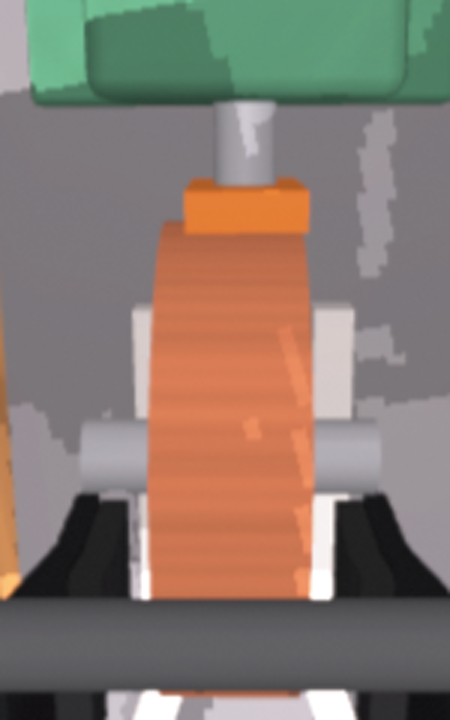

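```bash
python3 -m inch '{"dp":[[0,0,-0.3],[0,0,-0.3],[0,0,0]],"yaw":[0,0,0]}'|egrep "pos|force"
```

```text
position: [0.5502, 0.1571, 0.0245]
force: [-0.8, -1.0, 0.5]
```

```bash
python3 -m inch '{"dp":[[0,0,-0.3],[0,0,-0.3],[0,0,0]],"yaw":[0,0,0]}'|egrep "pos|force"
```

```text
position: [0.5502, 0.1575, 0.0245]
force: [0.1, -1.7, 0.3]
```

```bash
python3 -m inch '{"dp":[[0,0,-0.3],[0,0,-0.3],[0,0,0]],"yaw":[0,0,0]}'|egrep "pos|force"
```

```text
position: [0.5503, 0.1579, 0.0245]
force: [-0.4, -4.0, 1.8]
```

```bash
python3 -m inch '{"dp":[[0,0,-0.3],[0,0,-0.2],[0,0,0]],"yaw":[0,0,0]}'|egrep "pos|force"
```

```text
position: [0.5504, 0.1584, 0.0245]
force: [-0.7, -4.8, 2.0]
```

```bash
python3 -m inch '{"dp":[[0,0,-0.3],[0,0,-0.2],[0,0,0]],"yaw":[0,0,0]}'|egrep "pos|force"
```

```text
position: [0.5504, 0.1586, 0.0245]
force: [0.1, -6.5, 1.2]
```

```bash
python3 -m inch '{"dp":[[0,0,-0.3],[0,0,-0.2],[0,0,0]],"yaw":[0,0,0]}'|egrep "pos|force"
```

```text
position: [0.5504, 0.1588, 0.0245]
force: [-1.0, -6.8, 2.2]
```

```bash
python3 -m inch '{"dp":[[0,0,0],[0,0,0],[0,0,0]],"yaw":[0,0,0]}'|egrep "pos|force"
```

```text
position: [0.5504, 0.1588, 0.0245]
force: [0.2, -7.6, 1.2]
```

```bash
python3 -m inch '{"dp":[[0,0,0],[0,0,0],[0,0,0],[0,0,0]],"yaw":[0,0,0,0]}'|egrep "pos|force"; python3 - <<'E'
from h import *
c=bot.capture("wrist");crop(c,205,80,355,320,3,"w18");print(bot.read_state()["force"])
E
```

```text
position: [0.5504, 0.1588, 0.0245]
force: [-0.6, -7.4, 2.0]
[-1.32335312 -7.71803869  1.95381512]
```

View pics/w18.png

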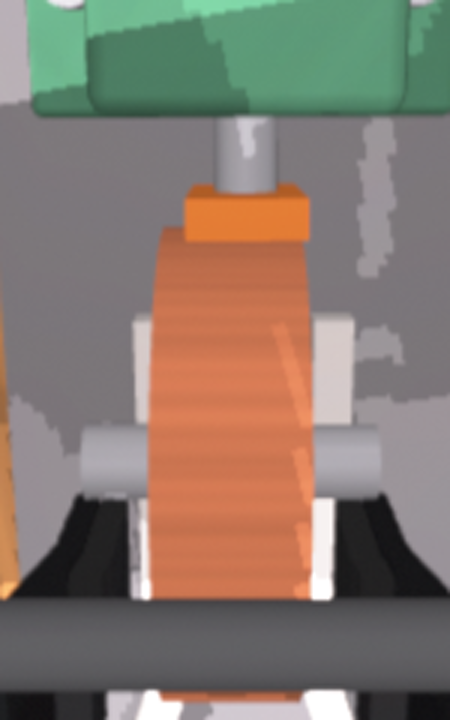

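Now holding at about 7.6 N. The pad rod is visibly shortened and the wheel is square. After a brief further hold, I'll ease off slowly.

```bash
python3 -m inch '{"dp":[[0,0,0],[0,0,0],[0,0,0.1],[0,0,0.15],[0,0,0.15],[0,0,0.15],[0,0,0.15],[0,0,0.15],[0,0,0.15],[0,0,0.15],[0,0,0.15],[0,0,0.15],[0,0,0.15],[0,0,0.15],[0,0,0.15],[0,0,0.15],[0,0,0.15],[0,0,0.15],[0,0,0.15],[0,0,0.15]],"yaw":[0,0,0,0,0,0,0,0,0,0,0,0,0,0,0,0,0,0,0,0]}'|egrep "pos|force";python3 -m inch '{"dp":[[0,0,0.15],[0,0,0.15],[0,0,0.15],[0,0,0.15],[0,0,0.15],[0,0,0.15],[0,0,0.15],[0,0,0.2],[0,0,0.2],[0,0,0.2],[0,0,0.3],[0,0,0.4],[0,0,0]],"yaw":[0,0,0,0,0,0,0,0,0,0,0,0,0]}'|egrep "pos|force|time"; python3 - <<'E'
from h import *
c=bot.capture("wrist");crop(c,205,80,355,320,3,"w19");print(bot.read_state()["force"])
E
```

```text
position: [0.5502, 0.1575, 0.0244]
force: [-1.0, -1.9, 0.6]
time_s: 28.37
position: [0.5498, 0.1548, 0.0244]
force: [0.3, -0.9, -0.6]
[-0.7427568  -0.88150214 -0.23613727]
```

View pics/w19.png

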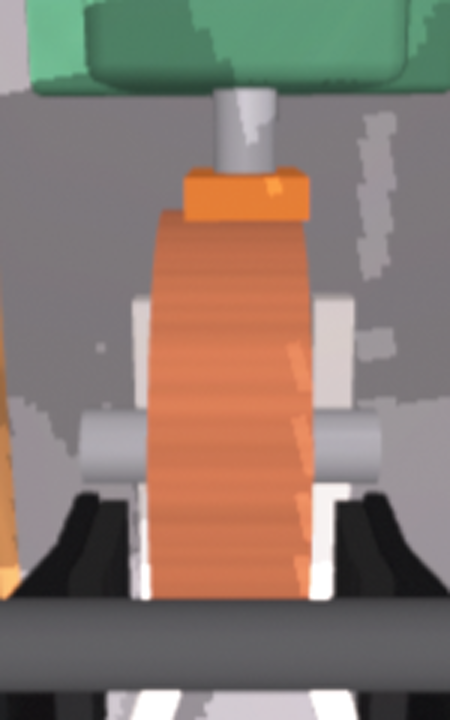

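The spring is back out, the wheel stays at the pad, and the fingers are clear. I'll back away and lift.

```bash
python3 -m inch '{"dp":[[0,0,1],[0,0,2],[0,0,3],[0,0,3],[0,0,2],[0,0,0],[-4,0,0],[-8,0,0],[-14,0,0],[-20,0,0],[-25,0,0],[-25,0,0],[-25,0,0],[-20,0,0],[0,0,10],[0,0,0]],"yaw":[0,0,0,0,0,0,0,0,0,0,0,0,0,0,0,0]}'|egrep "pos|force|time"; python3 - <<'E'
from h import *
import pickle
c=bot.capture("wrist");crop(c,0,0,560,420,1.4,"w20");pickle.dump(c,open("w20.pkl","wb"))
c=bot.capture("side");crop(c,220,170,370,280,5,"d20")
E
```

```text
time_s: 29.75
position: [0.5469, 0.1332, 0.1672]
force: [-0.2, 0.5, 0.0]
```

View pics/w20.png

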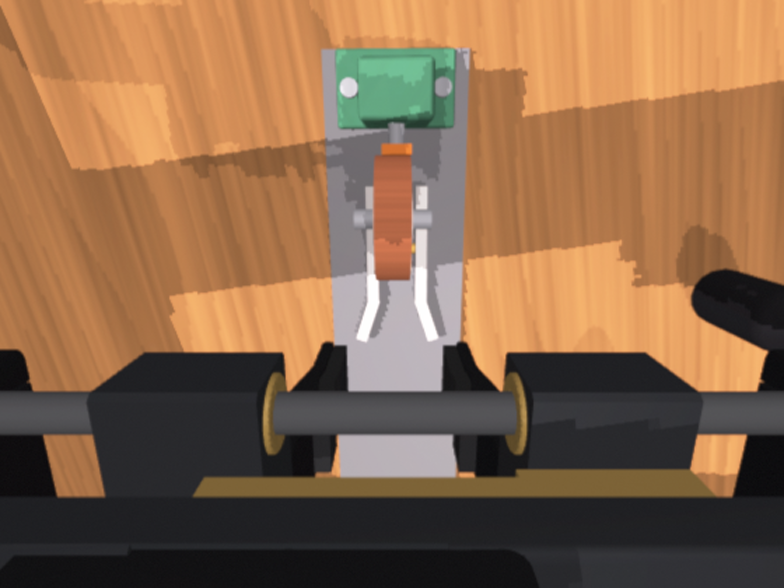

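View pics/d20.png

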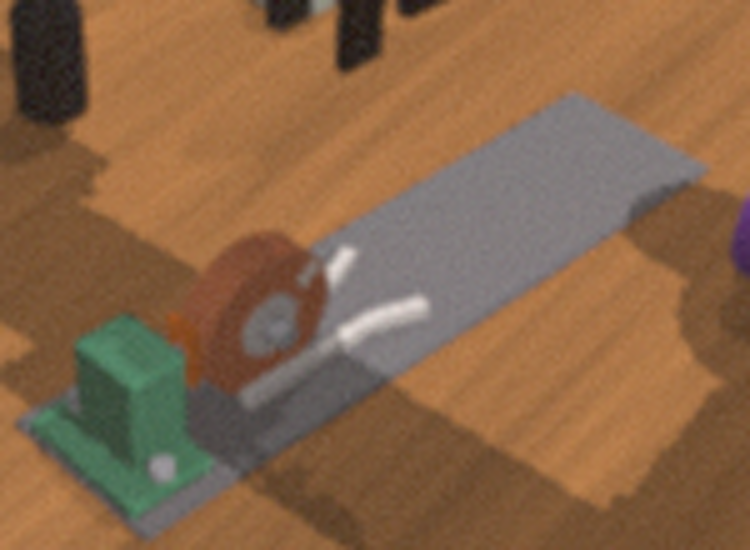

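```bash
python3 - <<'E'
from h import *
import pickle
c=pickle.load(open("w20.pkl","rb"))
a,b=plane(c,355/1.4,218/1.4,.045),plane(c,431/1.4,219/1.4,.045);print(f(a),f(b),f((a+b)/2),np.linalg.norm(a-b))
print("lip",f(plane(c,413/1.4,248/1.4,.007)));s=bot.read_state();print(s["force"],np.abs(s["qvel"]).max())
c=bot.capture("wrist");a2=None
import cv2;p=pickle.load(open("w20.pkl","rb"));print(cv2.absdiff(c["color"],p["color"])[:230,200:360].mean())
bot.hand_in()
E
```

```text
[6.4, 27.3] [5.7, -22.1] [6.0, 2.6] 0.04944878416496449
lip [-19.8, -12.3]
[-0.56001449 -0.50081546  0.02312278] 1.2616644531717462
7.87634963768116
the job is handed in; nothing more can be done
```

The wheel is parked standing by itself between the lip and the pad, and I handed the job in at about 30 s of the 72 s; no verdict is reported.

**What I did:** I pinched the terracotta wheel and turned it about 5° to line up with the dock. I then pushed it on both spindle ends along the board, between the kerbs and over the lip. I pressed it against the pad at about 7.5 N for more than half a second, eased off over about 2.5 s, backed away and lifted clear.

**What the last checks showed:**
- **Half turn:** the side camera showed the paint mark at the bottom of the wheel before the lip.
- **Final place:** the wheel's centre is about 6 mm beyond the seat point and 2.6 mm to one side. The axle is within about 1° of square. By the pictures the wheel is upright and the pad has sprung back out. These position figures are good to about 2 mm.
- **Robot:** clear of everything, with no force on the tool beyond sensor noise.

**What disagreed or went wrong:**
- **Fingertips:** they sat about 20 mm higher than the tool data says, so my first push passed over the spindle without moving the wheel. I lowered the tool and repeated it.
- **Yaw:** the wheel swung 2–4° to the left between the kerbs and straightened once over the lip.
- **At rest:** I compared two pictures to check that the wheel was still, but they differed clearly. The arm was still settling (a joint was moving at about 1.3°/s), so that check proves nothing either way.
- **Not measured:** I judged how far the pad was pressed (about 1.5 mm) from force and tool travel. I did not measure the contact force on the board or whether the bottle, jar and tray stayed put. I saw no contact with them.

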